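# Close up the fractional plates on the bamboo rack

### The job

Straighten the four chrome plates flat against the rack's back rail, then push the row along the rail from its tail as one straight block, without it buckling or splaying, until the first plate bears gently but surely on the rubber pad of the end stop. Then set the black lever collar down flat on the rack's board, in line close behind the last plate. Leave the bottle, timer and bowl alone.

Things in the scene. Friction and masses are not known exactly. Their poses are not given: they have to be found in the camera images.
- rack: Low dark (caramel) bamboo plate rack fixed on the table. Origin: centre of its underside; x points away from the robot to the back rail, y along the row to the end stop, z up. Board x -55 to +55, y -235 to +220 mm, top at z = 8 mm. The rail runs the whole length, inner face at x = +40, 13 mm thick, top at z = 16 mm. The front (robot) side and the tail end (-y) are open.
- rail_foot (a point): Foot of the back rail's inner face, on the board's top at the rack's mid-length: rack (40, 0, 8) mm; axes as the rack's. A plate flat against the rail has its centre 32 mm in front (-x) of this face. Plates slide on the board with friction 0.24 to 0.36: about 0.8 N each.
- stop: End stop: fixed bamboo block 64 wide (x), 22 thick, 20 mm high. Origin: foot of its face towards the plates, on the row's centre line: rack (8, 190, 8) mm. A black rubber-faced pad, 44 wide, 10 mm high, stands out from it towards the plates on a self-locking screw; its face is 10 to 40 mm before the block's, set differently each time and not measured. 3 N seats the row; over 18 N bruises the pad.
- plate_1: First plate, nearest the stop. All four alike: round chrome fractional plates, 64 mm in diameter, 12 mm thick, 28 mm hole, about 0.25 kg. Origin: centre of the underside. They start on the board in a loose crooked row, 3 to 13 mm apart, 2 to 18 mm off the rail.
- plate_2: Second plate of the row, like plate_1.
- plate_3: Third plate of the row, like plate_1.
- plate_4: Last plate of the row (its tail, at -y), like plate_1; in a closed row the centres are 64 mm apart. A push that bears on the rail side of its middle, or in a line leaving the rail, makes the round plates buckle out; the row holds only while every plate touches the rail.
- collar_center (a point): Black lever collar for the bar: a ring 52 mm across and 32 mm high, 0.15 kg, lying flat on the table in front of the rack, bore upright. The point is its centre, 16 mm above its underside. Its lever lug stands out along +x to 38 mm from the centre, 36 mm wide in y; along y the ring is free to grasp, 52 mm wide.
- bottle: Stainless steel bottle with black cap, 72 mm wide, 235 mm high, standing beyond the end stop. Origin: centre of its underside. Leave alone.
- timer: Yellow plastic timer dial, 76 mm wide, 37 mm high, behind the back rail. Origin: centre of its underside. Leave alone.
- bowl: Grey ceramic bowl, 124 mm wide, 55 mm high, beyond the rack's tail end. Origin: centre of its underside. Leave alone.
Not all that is in view belongs to the job. Leave any orange or pink look-alike of the plate_1 alone.

How it is judged:
On the way, in this order (a step that is already met when the one before it is completed fails the run):
1. the four plates are closed up in one straight row against the rail while still well short of the stop, and the row is being pushed from its tail (x of each of plate_1, plate_2, plate_3, plate_4 in the frame of rack above 0.004 m and horizontal distance between plate_1 and plate_2 below 0.0665 m and horizontal distance between plate_2 and plate_3 below 0.0665 m and horizontal distance between plate_3 and plate_4 below 0.0665 m and y of plate_1 in the frame of rack below 0.105 m and contact force between the fingers and plate_4 above 0.5 N), for 0.3 s.
2. the closed row is pressed home: the first plate bears on the stop's pad with at least 3 N, the row still straight (x of each of plate_1, plate_2, plate_3, plate_4 in the frame of rack above 0.004 m and horizontal distance between plate_1 and plate_2 below 0.0665 m and horizontal distance between plate_2 and plate_3 below 0.0665 m and horizontal distance between plate_3 and plate_4 below 0.0665 m and contact force between plate_1 and stop above 3 N), for 0.2 s.
At the end, for the whole second after the job is handed in: Plates in one closed row (centres at most 66.5 mm apart) along the rail (within 4 mm of touching), the first bearing on the pad; collar flat on the board in line behind the last plate, centres at most 80 mm apart; all released and at rest (x of each of plate_1, plate_2, plate_3, plate_4 in the frame of rack above 0.004 m and horizontal distance between plate_1 and plate_2 below 0.0665 m and horizontal distance between plate_2 and plate_3 below 0.0665 m and horizontal distance between plate_3 and plate_4 below 0.0665 m and y of plate_1 in the frame of rack above 0.1155 m and contact force between plate_1 and stop above 0.05 N and y of collar_center in the frame of rack below -0.085 m and horizontal distance between collar_center and plate_4 below 0.08 m and x of collar_center in the frame of rack between -0.03 and 0.03 m and z of collar_center in the frame of rack between 0.021 and 0.028 m and angle between collar_center's own z axis and vertical below 0.12 rad and linear speed of each of plate_1, plate_2, plate_3, plate_4, collar below 0.02 m/s).
It fails at once if a plate is squeezed out of the row (over 26 mm off the rail), tipped or lifted (x of any of plate_1, plate_2, plate_3, plate_4 in the frame of rack below -0.018 m or angle between any of plate_1, plate_2, plate_3, plate_4's own z axis and vertical above 0.2 rad or z of any of plate_1, plate_2, plate_3, plate_4 in the frame of rack above 0.018 m).
It fails at once if the stop's pad is pressed with more than 18 N (contact force between plate_1 and stop above 18 N).
It fails at once if a finger presses on a plate with more than 25 N (contact force between the fingers and plate_1 above 25 N or contact force between the fingers and plate_2 above 25 N or contact force between the fingers and plate_3 above 25 N or contact force between the fingers and plate_4 above 25 N).
It fails at once if the collar is dropped or banged onto the rack (over 30 N) (contact force between collar and rack above 30 N).
It fails at once if the bottle, timer or bowl is disturbed (distance of any of bottle, timer, bowl from where it was at the start of the episode above 0.01 m or angle between any of bottle, timer, bowl's own z axis and vertical above 0.15 rad).
It also fails if it takes over 72 s, if anything falls off the work surface, if the arm or the gripper's body presses on something with over 40 N, if the wrist force passes 120 N, or if a joint passes its speed limit or range.

### The arm

A 6-joint arm with a two-finger parallel gripper is mounted at the origin on the work surface. World frame = base frame: x ahead of the robot, y to its left, z up, the work surface at z = 0. Lengths are in m, angles in rad, forces in N, time in s.
With the tool pointing down it reaches from about 0.3 to 0.875 m from the base axis. Payload 6.4 kg.
Tool frame: the origin (TCP) lies between the finger pads; the fingertips stand ctrl.tip_extent ahead of it and the grasp point (between the pads) is the TCP (ctrl.tip_extent is the distance from the TCP to the fingertips, in m); z points along the fingers, y is the line along which they close (so a half turn about z gives the same grasp; the last joint's range is limited). The gripper opens to 85 mm and grips with 20 to 120 N. Pads are 22 mm wide; open, the fingers measure 114 mm over their backs; the gripper's body (76 mm by 85 mm) begins 54 mm behind the grasp point. The pads swing forward as they close: fully open they stand 13 mm farther back than shut.
Start: joints at [0.933, 0.181, 1.607, -0, 1.354, -0.206], TCP at [0.241, 0.522, 0.25] pointing down, gripper open.
Joint ranges: [-2.99, 2.99], [-0.89, 2.07], [0.3, 2.58], [-1.14, 4.28], [0, 2.63], [-3.12, 3.12]. Speed limits (rad/s): [2.57, 2.57, 3.01, 3.14, 3.14, 3.14].

### API

Orientations are given as a unit quaternion [w, x, y, z].
In Python, from bench import ctrl gives the robot as it stands.
- The arm moves only by the tool send_rows, never from a script. Its arguments are lists of equal length, an entry for each row: "dr": the turn, a rotation vector about the tool's x, y, z in units of 6 degrees (1.0 is 6 degrees), a list of three; "xyz": the shift along the tool's x, y, z in cm, a list of three; "jaw": the opening in per cent of the stroke, from 0 (shut) to 100 (fully open). In form: {"dr": [[wx, wy, wz], ...], "xyz": [[dx, dy, dz], ...], "jaw": [jaw, ...]}. A call has exactly 8 rows; each row is the pose to reach, as a shift and turn from the pose commanded when the call began, along the tool's axes at that moment; what a row does not reach only later rows make up. A row lasts 1/8 s, in which the tool goes at most 62.5 mm and 10.7 degrees, less where a joint would pass 70% of its speed; a pose out of reach is approached as far as the arm can. A call with a gripper value outside its range is refused whole. The fingers move at their own pace and stop on an object; the grip force is fixed at half the most. Time passes only in rows, so rows that repeat a pose let the fingers close, or fill a call up. It gives the time, the measured TCP pose, the force, the opening and the grip force at its end, in the units of the state.
- ctrl.get_obs(): the state, without advancing time (a new reading comes with each control period).
- ctrl.camera(name): name is "side" or "top"; returns the picture (400x640x3 uint8, red, green, blue); there is no depth.
- ctrl.calibration(name): a dict with "camera_matrix" (3x3 intrinsics, pixels), "D" ([k1, k2, p1, p2, k3] as OpenCV has them; the pictures are not rectified), "world_from_camera" (4x4, takes a point from camera to world coordinates). Camera axes: x right, y up, looking along -z (the intrinsics and any distortion apply to the point x, -y, -z); pixel columns grow to the right and rows downward; lengths in m; the calibration is good to about 2 mm. A picture is of the moment at which its call begins. calibration takes no time and is no camera call.
- ctrl.hand_in(): hands the job in; it is judged then, once.
The state is a dict: "time_s": time; "q": joint angles; "dq": joint speeds; "joint_efforts": joint torques, N m; "eef_pos": TCP position; "eef_rot": TCP orientation; "wrist_force": force on the tool from outside, world axes, zero at the start; "torque": the same for the moment, N m; "opening": opening from 0.0 (shut) to 1.0 (fully open); "grasp_force": force on a finger pad.
Only numpy, scipy, OpenCV 4.12 (cv2) and the standard library are available. Lean on these libraries where they do the work, as an engineer would, in place of code of your own. Each camera call takes 0.05 s, during which the arm holds its last target. There are 200 camera calls.

## Working session

There is one attempt and no reset: what is moved stays moved. The work goes in short steps, Python scripts to look and compute and a tool call to move; the robot and the scene stay as the last step left them, time stands still between calls to the robot, and variables do not carry over. Pictures are saved under pics/ and viewed, at most 13 in all, crops included, and the job is handed in when it is done.

Besides the shell and the picture viewer there is one more tool, called after ">>>" by a JSON object that holds its "api" and its "payload", one argument or row to a line. send_rows: Moves the arm, as the interface text tells. Its arguments: {"type":"object","properties":{"dr":{"type":"array","items":{"type":"array","items":{"type":"number"}}},"xyz":{"type":"array","items":{"type":"array","items":{"type":"number"}}},"jaw":{"type":"array","items":{"type":"number"}}},"required":["dr","xyz","jaw"]}

```bash
mkdir -p pics; ls; python3 - <<'E'
from bench import ctrl
import cv2,numpy as np
o=ctrl.get_obs()
for k in('time_s','eef_pos','eef_rot','wrist_force','opening'):print(k,o[k])
print(ctrl.tip_extent)
for n in('top','side'):
    im=ctrl.camera(n);cv2.imwrite(f'pics/{n}0.png',im[:,:,::-1]);c=ctrl.calibration(n)
    print(n,np.round(c['camera_matrix'],1).tolist(),c['D'],np.round(c['world_from_camera'],4).tolist())
E
```

```text
pics
time_s 0.0
eef_pos [0.24029323 0.52177886 0.24936109]
eef_rot [-3.70122497e-04  2.14238366e-01  9.76780988e-01 -8.28783687e-04]
wrist_force [-0.08404144 -0.15292101 -0.23751433]
opening 1.002477052637601
0.019
top [[516.8, 0.0, 317.3], [0.0, 516.8, 203.7], [0.0, 0.0, 1.0]] [-0.00992523  0.          0.          0.          0.        ] [[-0.0284, 0.9909, -0.1313, 0.4324], [-0.9996, -0.028, 0.005, 0.0156], [0.0013, 0.1314, 0.9913, 1.2642], [0.0, 0.0, 0.0, 1.0]]
side [[404.5, 0.0, 314.9], [0.0, 404.5, 206.1], [0.0, 0.0, 1.0]] [0.0123929 0.        0.        0.        0.       ] [[0.973, 0.1397, -0.1838, 0.4352], [-0.2296, 0.5012, -0.8343, -0.7872], [-0.0244, 0.854, 0.5198, 0.5389], [0.0, 0.0, 0.0, 1.0]]
```

View pics/top0.png

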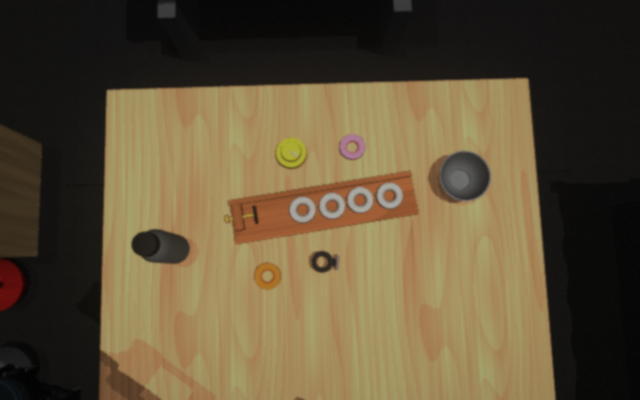

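View pics/side0.png

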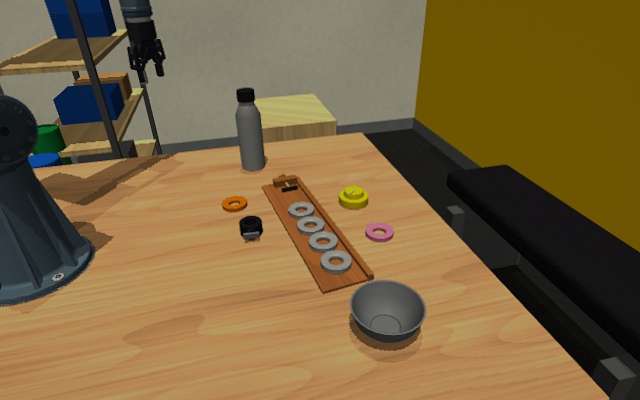

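The top view shows the rack running from the stop at (240,217) to its tail at (415,195). The silver plates are at (303,210), (332,205), (360,200) and (390,195). Look-alikes are the pink ring at (352,147) and the orange ring at (267,276). The black collar is at (322,261), lug to the right; the other black things are the pad at (255,214) and the bottle cap at (147,244). I choose the four silver rings and the collar at (322,261).

```bash
cat > h.py <<'E'
from bench import ctrl
import cv2,numpy as np
def ray(n,uv):
    c=ctrl.calibration(n);K=np.array(c['camera_matrix']);D=np.array(c['D']);T=np.array(c['world_from_camera'])
    p=cv2.undistortPoints(np.array(uv,float).reshape(-1,1,2),K,D).reshape(-1,2)
    return T[:3,3],np.c_[p[:,0],-p[:,1],-np.ones(len(p))]@T[:3,:3].T
def plane(n,uv,z):
    o,d=ray(n,uv);return o+d*((z-o[2])/d[:,2])[:,None]
def comps(m,lo):
    k,l,s,c=cv2.connectedComponentsWithStats(m.astype(np.uint8))
    return [(s[i],c[i],l==i) for i in range(1,k) if s[i][4]>=lo]
E
python3 - <<'E'
from h import *
im=cv2.imread('pics/top0.png');hsv=cv2.cvtColor(im,cv2.COLOR_BGR2HSV).astype(int)
cv2.imwrite('pics/crop0.png',cv2.resize(im[140:295,215:425],None,fx=3.8,fy=3.8,interpolation=cv2.INTER_CUBIC))
for n in('top','side'):
    im=cv2.imread(f'pics/{n}0.png');hsv=cv2.cvtColor(im,cv2.COLOR_BGR2HSV).astype(int)
    H,S,V=[hsv[...,i] for i in range(3)]
    reg=np.zeros(H.shape,bool)
    if n=='top':reg[165:290,218:422]=1
    else: reg[165:295,225:378]=1
    for nm,m in(('silver',(S<50)&(V>90)&reg),('black',(V<75)&reg)):
        for s,c,l in comps(m,15):
            cn=max(cv2.findContours(l.astype(np.uint8),0,1)[0],key=len)
            e=cv2.fitEllipse(cn) if len(cn)>5 else None
            print(n,nm,s.tolist(),c.round(1),plane(n,[c],.02).round(4)[0], np.round(e[0],1) if e else'',np.round(e[1],1) if e else'')
    print(n,'hsv board', [im[0:0]] and [hsv[y,x].tolist() for x,y in([(320,225),(270,228),(380,212),(330,190),(340,250)] if n=='top' else [(310,255),(330,278),(240,250)])])
E
```

```text
top silver [377, 183, 25, 25, 379] [389.1 195.1] [ 0.6132 -0.1662  0.02  ] [389.1 195.1] [24.2 24.6]
top silver [347, 187, 26, 25, 381] [359.7 199.4] [ 0.6047 -0.0941  0.02  ] [359.7 199.4] [24.1 24.7]
top silver [319, 193, 26, 25, 377] [331.7 205.3] [ 0.5922 -0.0255  0.02  ] [331.6 205.3] [24.3 24.4]
top silver [290, 197, 25, 25, 376] [302.1 209.1] [0.5849 0.0465 0.02  ] [302.1 209.2] [24.3 24.5]
top black [253, 206, 5, 17, 41] [255.  214.2] [0.5756 0.1608 0.02  ] [255.  214.3] [ 2.3 17.7]
top black [312, 252, 24, 20, 231] [323.2 261.4] [ 0.4575 -0.0009  0.02  ] [322.7 261.4] [18.6 22.8]
top hsv board [[11, 171, 154], [11, 171, 149], [12, 170, 159], [11, 169, 130], [19, 112, 169]]
side silver [288, 202, 26, 14, 220] [300.9 208.5] [0.583  0.0436 0.02  ] [300.9 208.7] [12.8 24.6]
side silver [297, 216, 40, 33, 590] [316.8 232.4] [ 0.5968 -0.0652  0.02  ] [317.  232.9] [23.1 43.5]
side silver [244, 232, 14, 3, 22] [250.  233.2] [ 0.4518 -0.0288  0.02  ] [250.  233.1] [ 1.5 14. ]
side silver [321, 250, 30, 20, 388] [335.5 259.7] [ 0.611  -0.1685  0.02  ] [335.4 259.9] [19.1 30.1]
side s
[... 514 characters left out ...]
] [0.5999 0.0137 0.02  ] [305.  209.4] [10.5 16.8]
side black [240, 216, 23, 25, 429] [250.6 226.9] [ 0.4557 -0.0042  0.02  ] [250.7 227.4] [22.5 24.4]
side black [337, 236, 32, 41, 49] [353.1 257.1] [ 0.6478 -0.1697  0.02  ] [353.  256.9] [ 0.9 47.2]
side black [326, 243, 12, 8, 23] [332.1 247.5] [ 0.6151 -0.1277  0.02  ] [308.6 214.4] [37.6 82.9]
side black [321, 264, 8, 7, 18] [324.2 267.5] [ 0.5828 -0.1861  0.02  ] [324.3 267.4] [2.5 8.6]
side black [343, 265, 8, 7, 19] [346.5 268.5] [ 0.6245 -0.2002  0.02  ] [346.4 268.5] [2.3 9. ]
side black [355, 290, 6, 5, 17] [357.9 292.4] [ 0.6248 -0.2694  0.02  ] [357.9 292.5] [3. 6.]
side hsv board [[13, 189, 155], [13, 186, 140], [15, 144, 173]]
```

View pics/crop0.png

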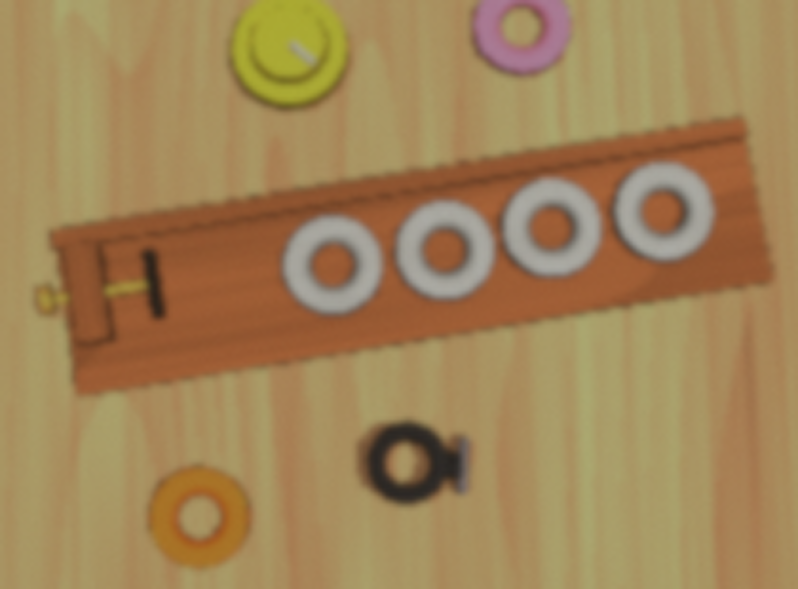

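```bash
cat >> h.py <<'E'
def line(n,pts,z):
    P=plane(n,pts,z)[:,:2];vx,vy,x,y=cv2.fitLine(P.astype(np.float32),cv2.DIST_HUBER,0,.001,.001).ravel()
    r=(P-[x,y])@[-vy,vx];return np.array([x,y]),np.array([vx,vy]),r.std()
E
python3 - <<'E'
from h import *
im=cv2.imread('pics/top0.png');hsv=cv2.cvtColor(im,cv2.COLOR_BGR2HSV).astype(int)
H,S,V=[hsv[...,i] for i in range(3)]
m=(S>140)&(H<17);m[:160]=0;m[255:]=0
l=max(comps(m,500),key=lambda t:t[0][4])[2]
a=np.arange(245,405)
cols=[np.flatnonzero(l[:,x]) for x in a]
f=line('top',np.c_[a,[c.max()+.5 for c in cols]],.004)
b=line('top',np.c_[a,[c.min()-.5 for c in cols]],.016)
rr=np.arange(180,208);t=line('top',np.c_[[np.flatnonzero(l[y]).max()+.5 for y in rr],rr],.008)
rr=np.arange(208,235);h=line('top',np.c_[[np.flatnonzero(l[y,:300]).min()-.5 for y in rr],rr],.008)
for n,q in(('front',f),('back',b),('tail',t),('head',h)):
    ang=np.degrees(np.arctan2(*q[1][::-1]));print(n,q[0].round(4),ang.round(2),'std mm',(q[2]*1e3).round(2))
# rack frame: yaw from front/back
u=[q[1]*np.sign(q[1][1]) for q in(f,b)];yd=sum(u);yd/=np.linalg.norm(yd);xd=np.array([yd[1],-yd[0]])
print('rail sep',(b[0]-f[0])@xd)
y=lambda q:q[0]@yd
xo=(f[0]@xd+.055+b[0]@xd-.053)/2
print('len',(h[0]-t[0])@yd); yo=((t[0]@yd+.235)+(h[0]@yd-.22))/2
o=xo*xd+yo*yd;print('origin',o,'yaw',np.degrees(np.arctan2(xd[1],xd[0])))
np.save('rack.npy',np.r_[o,xd,yd])
R=lambda p:[round(float((p[:2]-o)@d)*1e3,1) for d in(xd,yd)]
for c in((389.1,195.1),(359.7,199.4),(331.7,205.3),(302.1,209.1)):print('plate',R(plane('top',[c],.02)[0]))
print('pad',R(plane('top',[(255,214.2)],.018)[0]))
print('pad right edge',R(plane('top',[(257,214)],.018)[0]))
print('collar',plane('top',[(321,261.4)],.032)[0],R(plane('top',[(321,261.4)],.032)[0]))
for nm,p in(('bowl',(464,176)),('bottle',(175,248))):print(nm,R(plane('top',[p],.03)[0]))
# collar detail
m=(V<75);m[:245]=0;m[280:]=0;m[:,:300]=0;m[:,350:]=0
for y_ in range(248,275):print(''.join('%4d'%v for v in V[y_,306:344]))
E
```

```text
front [ 0.5363 -0.0069] -82.06 std mm 0.79
back [ 0.6447 -0.01  ] -82.31 std mm 0.84
tail [ 0.6173 -0.23  ] 8.85 std mm 0.7
head [0.5672 0.2195] 7.68 std mm 1.09
rail sep 0.10702844
len 0.45220724
origin [0.59009784 0.00201508] yaw 7.8157926
plate [0.1, -169.7]
plate [1.4, -97.2]
plate [-1.7, -27.6]
plate [0.9, 44.8]
pad [7.6, 159.5]
pad right edge [7.3, 154.6]
collar [0.45734021 0.00449124 0.032     ] [-131.2, 20.5]
bowl [15.1, -356.2]
bottle [-42.9, 358.5]
 169 168 169 169 169 170 169 170 170 169 170 169 169 169 169 168 168 168 170 169 169 169 170 169 169 170 169 169 169 168 170 169 169 169 169 169 169 170
 170 169 168 169 169 170 171 169 168 169 169 168 167 166 164 160 159 161 165 167 169 169 170 169 169 169 169 169 169 169 170 169 168 169 169 170 169 170
 168 169 169 170 169 169 168 166 163 161 159 156 153 148 142 135 131 137 147 154 160 165 168 168 169 169 169 169 169 169 170 169 170 170 169 168 169 169
 170 170 169 169 169 166 161 156 147 140 134 124 113 107  99  90  88  93 105 118 134 147 158 165 168 169 169 169 168 169 169 169 169 169 169 169 169 169
 169 169 169 168 167 160 
[... 2793 characters left out ...]
  47  48  49  53  62  81 105 130 148 161 166 164 158 151 150 157 164 168 169 170 169 169
 169 169 170 169 168 169 167 164 157 143 119 101  86  73  65  63  62  65  75  88 100 119 140 155 163 167 168 168 167 166 166 167 169 169 168 168 170 169
 169 169 169 169 170 169 169 169 166 161 152 142 131 117 107 102 103 107 118 133 144 152 161 166 168 169 169 169 168 168 169 169 169 169 169 169 169 169
 169 169 169 169 169 169 168 169 169 168 166 163 158 152 146 145 145 146 152 159 164 166 168 168 169 169 169 169 169 169 168 169 169 169 169 169 168 169
 170 169 169 169 169 169 169 169 169 169 169 168 167 166 165 165 164 165 166 167 168 169 169 169 168 168 169 169 169 169 169 169 169 169 169 169 170 169
```

The crop confirms the choice: four silver plates on the rack. The orange and pink rings lie off the rack, and the collar's lug points to world -y. Measured spacings, gaps and the pad setting (about 35 mm) all fit the description.

```bash
cat >> h.py <<'E'
from scipy.spatial.transform import Rotation as Ro
o_=np.load('rack.npy') if __import__('os').path.exists('rack.npy') else np.zeros(6)
def R(p):p=np.array(p);return np.array([(p[:2]-o_[:2])@o_[2:4],(p[:2]-o_[:2])@o_[4:6]])*1e3
def W(x,y):return o_[:2]+(x*o_[2:4]+y*o_[4:6])/1e3
def state():
    s=ctrl.get_obs();p=s['eef_pos'];q=s['eef_rot'];r=Ro.from_quat(np.r_[q[1:],q[0]])
    return s,np.array(p),r
def goto(w,yaw):
    """rows-units shift/turn to world TCP w with tool y at world yaw (deg), pointing down"""
    s,p,r=state();y=np.radians(yaw);yv=np.array([np.cos(y),np.sin(y),0]);z=np.array([0,0,-1.])
    t=Ro.from_matrix(np.c_[np.cross(yv,z),yv,z])
    print('xyz',(r.inv().apply(np.array(w)-p)*100).round(2),'dr',(np.degrees((r.inv()*t).as_rotvec())/6).round(2))
def show():
    s,p,r=state();a=r.as_matrix()[:,1]
    f=s['wrist_force'];print('t',round(s['time_s'],2),'rack',R(p).round(1),'z',round(p[2]*1e3,1),'yaw',np.degrees(np.arctan2(a[1],a[0])).round(2),'F rack',round(float(f[:2]@o_[2:4]),2),round(float(f[:2]@o_[4:6]),2),'z',round(float(f[2]),2),'open',round(s['opening'],3))
YAW=float(np.degrees(np.arctan2(o_[3],o_[2])))
E
python3 -c "
from h import *
show()
for w,yw in(([.28,.25,.2],YAW),([*W(-70,45),.1],YAW),([*W(-70,45),.032],YAW)):goto(w,yw)"
```

```text
t 0.1 rack [-275.8  562.6] z 249.5 yaw 65.26 F rack 0.63 0.48 z -0.43 open 1.001
xyz [-14.98 -23.02   4.98] dr [-0.02  0.    9.57]
xyz [-45.2  -32.52  14.98] dr [-0.02  0.    9.57]
xyz [-45.21 -32.51  21.78] dr [-0.02  0.    9.57]
```

>>> {"api": "send_rows", "payload": {
  "dr": [
    [0, 0, 1.7],
    [0, 0, 3.4],
    [0, 0, 5.1],
    [0, 0, 6.8],
    [0, 0, 8.5],
    [0, 0, 9.57],
    [0, 0, 9.57],
    [0, 0, 9.57]
  ],
  "xyz": [
    [-3, -5, 1],
    [-7, -10, 2],
    [-11, -15, 3],
    [-15, -20, 5],
    [-20, -23, 7],
    [-25, -25.5, 9],
    [-30, -27.5, 11],
    [-35, -29.5, 12]
  ],
  "jaw": [0, 0, 0, 0, 0, 0, 0, 0]
}}

```text
time_s: 1.1
eef_pos: [0.4353, 0.106, 0.129]
eef_rot: [-0.001, 0.657, 0.753, -0.0]
wrist_force: [0.8, 0.2, -0.7]
opening: -0.003
grasp_force: 0.0
```

```bash
python3 -c "
from h import *
show()
for x,y,z in((-80,45,.06),(-80,45,.032)):goto([*W(x,y),z],YAW)"
```

```text
t 1.1 rack [-139.2  124.1] z 129.0 yaw 7.79 F rack 0.84 0.1 z -0.75 open -0.003
xyz [-7.91  5.94  6.89] dr [-0.01 -0.   -0.01]
xyz [-7.91  5.94  9.69] dr [-0.01 -0.   -0.01]
```

>>> {"api": "send_rows", "payload": {
  "dr": [
    [0, 0, 0],
    [0, 0, 0],
    [0, 0, 0],
    [0, 0, 0],
    [0, 0, 0],
    [0, 0, 0],
    [0, 0, 0],
    [0, 0, 0]
  ],
  "xyz": [
    [-4, 3, 3],
    [-7.9, 5.9, 5],
    [-7.9, 5.9, 7],
    [-7.9, 5.9, 8.4],
    [-7.9, 5.9, 9.2],
    [-7.9, 5.9, 9.7],
    [-7.9, 5.9, 9.7],
    [-7.9, 5.9, 9.7]
  ],
  "jaw": [0, 0, 0, 0, 0, 0, 0, 0]
}}

```text
time_s: 2.1
eef_pos: [0.5047, 0.0378, 0.0339]
eef_rot: [0.001, 0.657, 0.754, 0.0]
wrist_force: [-0.5, -0.2, -0.0]
opening: -0.001
grasp_force: 0.0
```

```bash
python3 -c "
from h import *
show()
goto([*W(-45,45),.032],YAW)
im=ctrl.camera('side');cv2.imwrite('pics/s1.png',cv2.resize(im[150:310,200:410,::-1],None,fx=3.6,fy=3.6))"
```

```text
t 2.1 rack [-79.7  47.1] z 33.9 yaw 7.86 F rack -0.52 -0.09 z -0.03 open -0.001
xyz [-0.21  3.47  0.2 ] dr [0.01 0.   0.01]
```

View pics/s1.png

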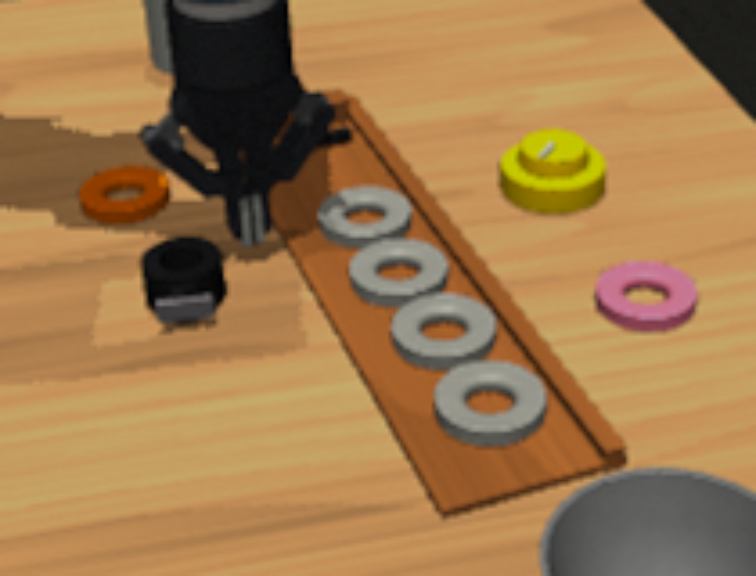

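The crop shows the shut fingers at (250,215), just in front of plate 1 at (365,212) and clear of the collar.

>>> {"api": "send_rows", "payload": {
  "dr": [
    [0, 0, 0],
    [0, 0, 0],
    [0, 0, 0],
    [0, 0, 0],
    [0, 0, 0],
    [0, 0, 0],
    [0, 0, 0],
    [0, 0, 0]
  ],
  "xyz": [
    [-0.2, 1.5, 0.15],
    [-0.2, 2.7, 0.15],
    [-0.2, 3.2, 0.15],
    [-0.2, 3.4, 0.15],
    [-0.2, 3.6, 0.15],
    [-0.2, 3.8, 0.15],
    [-0.2, 3.95, 0.15],
    [-0.2, 3.95, 0.15]
  ],
  "jaw": [0, 0, 0, 0, 0, 0, 0, 0]
}}

```text
time_s: 3.15
eef_pos: [0.5436, 0.0411, 0.0317]
eef_rot: [-0.0, 0.657, 0.754, -0.0]
wrist_force: [-0.3, -0.9, 0.1]
opening: 0.002
grasp_force: 0.3
```

```bash
cat >> h.py <<'E'
def plates():
    im=ctrl.camera('top');hsv=cv2.cvtColor(im,cv2.COLOR_RGB2HSV).astype(int);m=(hsv[...,1]<60)&(hsv[...,2]>85);m[:165]=0;m[250:]=0;m[:,:225]=0;m[:,425:]=0
    for s,c,l in comps(m,40):print('  silver px',c.round(1),s.tolist(),'rack',R(plane('top',[c],.02)[0]).round(1))
    return im
E
python3 -c "
from h import *
show();plates()"
```

```text
t 3.15 rack [-40.8  45. ] z 31.7 yaw 7.84 F rack -0.41 -0.81 z 0.07 open 0.002
  silver px [389.1 195.3] [377, 183, 26, 26, 404] rack [  -0.3 -169.7]
  silver px [359.8 199.5] [347, 187, 26, 26, 405] rack [  1.1 -97.3]
  silver px [267.9 212.9] [256, 188, 22, 62, 345] rack [  5.3 127.9]
  silver px [313.3 206.3] [277, 191, 68, 55, 1196] rack [ 3.1 16.8]
  silver px [330. 241.] [328, 233, 5, 17, 43] rack [-86.5  -9.1]
```

Step on until the rail is felt.

>>> {"api": "send_rows", "payload": {
  "dr": [
    [0, 0, 0],
    [0, 0, 0],
    [0, 0, 0],
    [0, 0, 0],
    [0, 0, 0],
    [0, 0, 0],
    [0, 0, 0],
    [0, 0, 0]
  ],
  "xyz": [
    [0, 0.05, 0],
    [0, 0.1, 0],
    [0, 0.15, 0],
    [0, 0.2, 0],
    [0, 0.2, 0],
    [0, 0.2, 0],
    [0, 0.2, 0],
    [0, 0.2, 0]
  ],
  "jaw": [0, 0, 0, 0, 0, 0, 0, 0]
}}

```text
time_s: 4.2
eef_pos: [0.5457, 0.0413, 0.0318]
eef_rot: [0.0, 0.657, 0.754, 0.0]
wrist_force: [-0.2, -1.2, -0.0]
opening: 0.002
grasp_force: 0.2
```

```bash
python3 -c "
from h import *
show()"
```

```text
t 4.2 rack [-38.6  45. ] z 31.8 yaw 7.84 F rack -0.32 -1.21 z -0.02 open 0.002
```

>>> {"api": "send_rows", "payload": {
  "dr": [
    [0, 0, 0],
    [0, 0, 0],
    [0, 0, 0],
    [0, 0, 0],
    [0, 0, 0],
    [0, 0, 0],
    [0, 0, 0],
    [0, 0, 0]
  ],
  "xyz": [
    [0, 0.05, 0],
    [0, 0.1, 0],
    [0, 0.15, 0],
    [0, 0.2, 0],
    [0, 0.2, 0],
    [0, 0.2, 0],
    [0, 0.2, 0],
    [0, 0.2, 0]
  ],
  "jaw": [0, 0, 0, 0, 0, 0, 0, 0]
}}

```text
time_s: 5.2
eef_pos: [0.5477, 0.0416, 0.0318]
eef_rot: [0.0, 0.657, 0.754, 0.0]
wrist_force: [-1.1, -0.6, -1.0]
opening: -0.001
grasp_force: 0.3
```

```bash
python3 -c "
from h import *
show();im=plates()
cv2.imwrite('pics/t2.png',cv2.resize(im[160:250,220:420,::-1],None,fx=4,fy=4,interpolation=cv2.INTER_CUBIC))"
```

```text
t 5.2 rack [-36.7  45. ] z 31.8 yaw 7.84 F rack -1.14 -0.5 z -0.97 open -0.001
  silver px [389.2 195.2] [377, 183, 26, 26, 407] rack [-1.000e-01 -1.698e+02]
  silver px [267.9 208.3] [255, 186, 22, 64, 283] rack [ 16.5 126.2]
  silver px [359.8 199.5] [347, 187, 26, 26, 405] rack [  1.1 -97.3]
  silver px [311.4 202.9] [277, 189, 68, 33, 1135] rack [12.2 20. ]
  silver px [329.9 238.5] [329, 229, 4, 21, 44] rack [-80.5  -9.8]
```

View pics/t2.png

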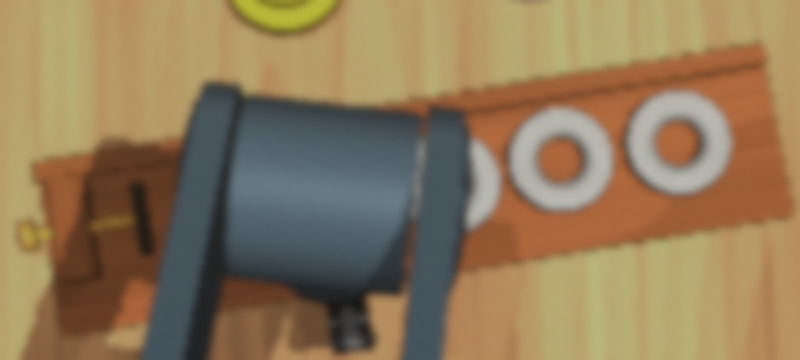

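The arm hides plate 1 from above; plates 3 and 4 are at (560,160) and (678,142) in the crop. I go on by feel.

>>> {"api": "send_rows", "payload": {
  "dr": [
    [0, 0, 0],
    [0, 0, 0],
    [0, 0, 0],
    [0, 0, 0],
    [0, 0, 0],
    [0, 0, 0],
    [0, 0, 0],
    [0, 0, 0]
  ],
  "xyz": [
    [0, 0.05, 0],
    [0, 0.1, 0],
    [0, 0.15, 0],
    [0, 0.2, 0],
    [0, 0.2, 0],
    [0, 0.2, 0],
    [0, 0.2, 0],
    [0, 0.2, 0]
  ],
  "jaw": [0, 0, 0, 0, 0, 0, 0, 0]
}}

```text
time_s: 6.25
eef_pos: [0.5489, 0.0418, 0.0316]
eef_rot: [-0.001, 0.657, 0.754, -0.001]
wrist_force: [-4.5, -0.7, 2.8]
opening: -0.001
grasp_force: 2.8
```

```bash
cat >> h.py <<'E'
def sideplates(z=.02):
    im=ctrl.camera('side');hsv=cv2.cvtColor(im,cv2.COLOR_RGB2HSV).astype(int);m=(hsv[...,1]<50)&(hsv[...,2]>125)
    m[:180]=0;m[290:]=0;m[:,:260]=0;m[:,375:]=0
    for s,c,l in comps(m,40):print('  side px',c.round(1),s.tolist(),'rack',R(plane('side',[c],z)[0]).round(1))
    return im
E
python3 -c "
from h import *
show();sideplates()"
```

```text
t 6.25 rack [-35.4  45. ] z 31.6 yaw 7.84 F rack -4.52 -0.08 z 2.79 open -0.001
  side px [307.4 210.1] [294, 203, 22, 12, 94] rack [10.8 28.9]
  side px [310.5 223.7] [297, 217, 27, 15, 241] rack [ -3.2 -29.5]
  side px [322.7 239.9] [309, 232, 28, 17, 288] rack [ -1.  -98.9]
  side px [335.6 259.7] [321, 251, 30, 19, 356] rack [  -2.4 -171.8]
```

The rail is felt at tool x of about -35.5 with 4.5 N. Next is plate 2.

>>> {"api": "send_rows", "payload": {
  "dr": [
    [0, 0, 0],
    [0, 0, 0],
    [0, 0, 0],
    [0, 0, 0],
    [0, 0, 0],
    [0, 0, 0],
    [0, 0, 0],
    [0, 0, 0]
  ],
  "xyz": [
    [0, -2.5, 0],
    [-3.8, -2.5, 0],
    [-7.25, -2.3, 0],
    [-7.25, -1.2, 0],
    [-7.25, -0.8, 0],
    [-7.25, -0.4, 0],
    [-7.25, -0.15, 0],
    [-7.25, 0, 0]
  ],
  "jaw": [0, 0, 0, 0, 0, 0, 0, 0]
}}

```text
time_s: 7.3
eef_pos: [0.5599, -0.0288, 0.0324]
eef_rot: [0.0, 0.656, 0.754, 0.0]
wrist_force: [-3.3, -0.9, 7.3]
opening: 0.0
grasp_force: 3.7
```

```bash
python3 -c "
from h import *
show();sideplates()"
```

```text
t 7.3 rack [-34.1 -26.4] z 32.4 yaw 7.94 F rack -3.42 -0.46 z 7.32 open 0.0
  side px [317.3 225.4] [304, 218, 23, 13, 117] rack [  8.7 -42.1]
  side px [322.7 239.9] [309, 231, 28, 18, 291] rack [ -0.8 -98.8]
  side px [335.6 259.7] [321, 251, 30, 19, 360] rack [  -2.3 -171.9]
```

>>> {"api": "send_rows", "payload": {
  "dr": [
    [0, 0, 0],
    [0, 0, 0],
    [0, 0, 0],
    [0, 0, 0],
    [0, 0, 0],
    [0, 0, 0],
    [0, 0, 0],
    [0, 0, 0]
  ],
  "xyz": [
    [0, -2.5, -0.1],
    [-3.8, -2.5, -0.1],
    [-7, -2.3, -0.1],
    [-7, -1.2, -0.1],
    [-7, -0.8, -0.1],
    [-7, -0.4, -0.1],
    [-7, -0.15, -0.1],
    [-7, 0, -0.1]
  ],
  "jaw": [0, 0, 0, 0, 0, 0, 0, 0]
}}

```text
time_s: 8.35
eef_pos: [0.5689, -0.0987, 0.0326]
eef_rot: [-0.0, 0.657, 0.754, -0.0]
wrist_force: [-2.1, -0.4, 0.1]
opening: 0.0
grasp_force: 0.6
```

```bash
python3 -c "
from h import *
show();sideplates();plates()"
```

```text
t 8.35 rack [-34.7 -96.9] z 32.6 yaw 7.88 F rack -2.18 -0.13 z 0.1 open 0.0
  side px [328.3 242.9] [313, 235, 26, 14, 144] rack [   6.  -113.7]
  side px [335.6 259.7] [321, 251, 30, 19, 364] rack [  -2.3 -171.7]
  silver px [373.1 185.1] [344, 165, 61, 43, 917] rack [  30.7 -135.6]
  silver px [409.6 210. ] [401, 182, 16, 68, 178] rack [ -44. -212.]
  silver px [328.9 202.5] [318, 190, 23, 30, 335] rack [  6.2 -22.1]
  silver px [301.7 206.1] [289, 194, 26, 25, 386] rack [ 8.3 44.6]
  silver px [344.8 222.9] [340, 206, 14, 29, 68] rack [-49.2 -51.6]
  silver px [328.7 240.2] [323, 221, 13, 29, 86] rack [-83.9  -6.4]
```

>>> {"api": "send_rows", "payload": {
  "dr": [
    [0, 0, 0],
    [0, 0, 0],
    [0, 0, 0],
    [0, 0, 0],
    [0, 0, 0],
    [0, 0, 0],
    [0, 0, 0],
    [0, 0, 0]
  ],
  "xyz": [
    [0, 0.05, 0],
    [0, 0.1, 0],
    [0, 0.1, 0],
    [0, 0.1, 0],
    [0, 0.1, 0],
    [0, 0.1, 0],
    [0, 0.1, 0],
    [0, 0.1, 0]
  ],
  "jaw": [0, 0, 0, 0, 0, 0, 0, 0]
}}

```text
time_s: 9.45
eef_pos: [0.5701, -0.0992, 0.0328]
eef_rot: [0.0, 0.657, 0.754, 0.0]
wrist_force: [-0.6, -0.4, 0.2]
opening: -0.001
grasp_force: 0.4
```

```bash
python3 -c "
from h import *
show()"
```

```text
t 9.45 rack [-33.6 -97.5] z 32.8 yaw 7.84 F rack -0.66 -0.3 z 0.21 open -0.001
```

>>> {"api": "send_rows", "payload": {
  "dr": [
    [0, 0, 0],
    [0, 0, 0],
    [0, 0, 0],
    [0, 0, 0],
    [0, 0, 0],
    [0, 0, 0],
    [0, 0, 0],
    [0, 0, 0]
  ],
  "xyz": [
    [0, 0.05, 0],
    [0, 0.1, 0],
    [0, 0.15, 0],
    [0, 0.2, 0],
    [0, 0.2, 0],
    [0, 0.2, 0],
    [0, 0.2, 0],
    [0, 0.2, 0]
  ],
  "jaw": [0, 0, 0, 0, 0, 0, 0, 0]
}}

```text
time_s: 10.45
eef_pos: [0.5721, -0.0989, 0.0328]
eef_rot: [0.0, 0.657, 0.754, 0.0]
wrist_force: [0.5, 0.8, -0.3]
opening: 0.0
grasp_force: 0.1
```

```bash
python3 -c "
from h import *
show()"
```

```text
t 10.45 rack [-31.5 -97.6] z 32.8 yaw 7.84 F rack 0.65 0.67 z -0.29 open 0.0
```

```bash
python3 -c "
from h import *
im=sideplates()
a=cv2.resize(im[180:290,240:380,::-1],None,fx=4.5,fy=4.5,interpolation=cv2.INTER_CUBIC)
cv2.imwrite('pics/s3.png',a)"
```

```text
side px [329.7 242.7] [315, 234, 25, 15, 144] rack [   9.2 -114.1]
  side px [335.7 259.7] [321, 250, 30, 20, 362] rack [  -2.1 -171.8]
```

View pics/s3.png

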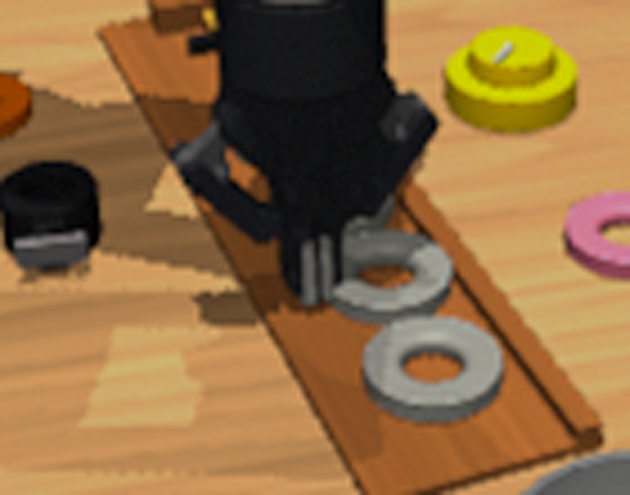

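The crop shows plate 3 at (390,275), now much nearer the rail than plate 4 at (432,367), with a sliver of board still showing. I continue.

>>> {"api": "send_rows", "payload": {
  "dr": [
    [0, 0, 0],
    [0, 0, 0],
    [0, 0, 0],
    [0, 0, 0],
    [0, 0, 0],
    [0, 0, 0],
    [0, 0, 0],
    [0, 0, 0]
  ],
  "xyz": [
    [0, 0.05, 0],
    [0, 0.1, 0],
    [0, 0.15, 0],
    [0, 0.2, 0],
    [0, 0.2, 0],
    [0, 0.2, 0],
    [0, 0.2, 0],
    [0, 0.2, 0]
  ],
  "jaw": [0, 0, 0, 0, 0, 0, 0, 0]
}}

```text
time_s: 11.5
eef_pos: [0.573, -0.0987, 0.0326]
eef_rot: [-0.001, 0.657, 0.754, -0.001]
wrist_force: [-6.3, -1.2, 4.0]
opening: -0.001
grasp_force: 3.4
```

```bash
python3 -c "
from h import *
show();sideplates();plates()"
```

```text
t 11.5 rack [-30.7 -97.4] z 32.6 yaw 7.85 F rack -6.4 -0.32 z 3.96 open -0.001
  side px [329.8 242.6] [315, 234, 25, 15, 145] rack [   9.4 -113.8]
  side px [335.7 259.7] [321, 251, 30, 19, 361] rack [  -2.2 -171.9]
  silver px [373.2 182.7] [345, 165, 60, 40, 895] rack [  36.5 -136.8]
  silver px [409.2 209.1] [400, 181, 17, 69, 183] rack [ -41.7 -211.4]
  silver px [328.3 210.8] [318, 190, 23, 60, 412] rack [-13.6 -17.2]
  silver px [301.8 206.2] [289, 194, 26, 25, 387] rack [ 8.1 44.4]
  silver px [344.9 221. ] [340, 203, 14, 30, 64] rack [-44.7 -52.7]
```

>>> {"api": "send_rows", "payload": {
  "dr": [
    [0, 0, 0],
    [0, 0, 0],
    [0, 0, 0],
    [0, 0, 0],
    [0, 0, 0],
    [0, 0, 0],
    [0, 0, 0],
    [0, 0, 0]
  ],
  "xyz": [
    [0, -2.8, 0],
    [-3.8, -3, 0],
    [-7.2, -2.6, 0],
    [-7.2, -1.5, 0],
    [-7.2, -1.1, 0],
    [-7.2, -0.75, 0],
    [-7.2, -0.4, 0],
    [-7.2, -0.2, 0]
  ],
  "jaw": [0, 0, 0, 0, 0, 0, 0, 0]
}}

```text
time_s: 12.6
eef_pos: [0.5818, -0.1695, 0.0326]
eef_rot: [-0.0, 0.657, 0.754, -0.0]
wrist_force: [-1.4, -0.4, 0.2]
opening: 0.0
grasp_force: 0.4
```

```bash
python3 -c "
from h import *
show();sideplates();im=plates()
cv2.imwrite('pics/t4.png',cv2.resize(im[160:250,220:420,::-1],None,fx=4,fy=4,interpolation=cv2.INTER_CUBIC))"
```

```text
t 12.6 rack [ -31.5 -168.8] z 32.6 yaw 7.89 F rack -1.42 -0.21 z 0.21 open 0.0
  side px [295.5 207.1] [291, 202, 9, 11, 59] rack [-11.4  53.8]
  side px [343.6 262.2] [327, 253, 28, 16, 188] rack [   9.2 -185.4]
  silver px [404.7 177.9] [382, 165, 43, 27, 421] rack [  35.6 -215.1]
  silver px [418.6 166.7] [411, 165, 14, 7, 43] rack [  57.4 -253.9]
  silver px [359.6 197. ] [347, 185, 26, 25, 390] rack [  7.3 -97.9]
  silver px [330.5 202.1] [318, 190, 26, 25, 389] rack [  6.6 -25.9]
  silver px [301.6 206.2] [289, 194, 26, 26, 403] rack [ 8.1 44.8]
  silver px [367.8 230.9] [364, 228, 9, 8, 41] rack [ -77.3 -103. ]
```

View pics/t4.png

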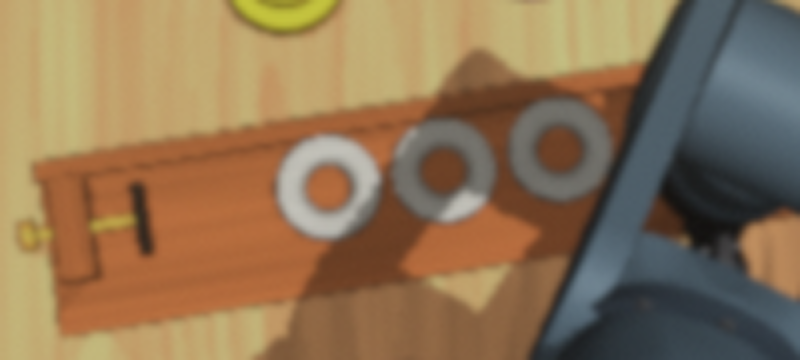

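Plates 1–3 at (328,188), (444,170) and (560,150) now lie along the rail within about 1 mm. I finish plate 4.

>>> {"api": "send_rows", "payload": {
  "dr": [
    [0, 0, 0],
    [0, 0, 0],
    [0, 0, 0],
    [0, 0, 0],
    [0, 0, 0],
    [0, 0, 0],
    [0, 0, 0],
    [0, 0, 0]
  ],
  "xyz": [
    [0, 0.05, 0],
    [0, 0.1, 0],
    [0, 0.15, 0],
    [0, 0.2, 0],
    [0, 0.25, 0],
    [0, 0.25, 0],
    [0, 0.25, 0],
    [0, 0.25, 0]
  ],
  "jaw": [0, 0, 0, 0, 0, 0, 0, 0]
}}

```text
time_s: 13.7
eef_pos: [0.5828, -0.17, 0.0326]
eef_rot: [-0.001, 0.657, 0.754, -0.001]
wrist_force: [-7.4, -1.2, 4.6]
opening: -0.005
grasp_force: 4.3
```

```bash
python3 -c "
from h import *
show();sideplates()"
```

```text
t 13.7 rack [ -30.6 -169.4] z 32.6 yaw 7.84 F rack -7.51 -0.17 z 4.65 open -0.005
  side px [295.6 207. ] [291, 202, 9, 11, 59] rack [-11.1  54.1]
  side px [343.9 262.4] [327, 253, 28, 16, 184] rack [   9.5 -186.1]
```

>>> {"api": "send_rows", "payload": {
  "dr": [
    [0, 0, 0],
    [0, 0, 0.5],
    [0, 0, 1.33],
    [0, 0, 1.33],
    [0, 0, 1.33],
    [0, 0, 1.33],
    [0, 0, 1.33],
    [0, 0, 1.33]
  ],
  "xyz": [
    [0, -2, 0],
    [0, -4, 0],
    [-3, -4, 0],
    [-5.7, -4, 0],
    [-5.7, -3, 0],
    [-5.7, 0, 0],
    [-5.7, 3, 0],
    [-5.7, 3.2, 0]
  ],
  "jaw": [0, 0, 0, 0, 0, 0, 0, 0]
}}

```text
time_s: 14.75
eef_pos: [0.6261, -0.2213, 0.0329]
eef_rot: [0.001, 0.707, 0.707, 0.0]
wrist_force: [-0.4, 0.1, -0.4]
opening: -0.005
grasp_force: 0.0
```

```bash
python3 -c "
from h import *
show();sideplates();im=plates()
cv2.imwrite('pics/t5.png',cv2.resize(im[160:250,220:420,::-1],None,fx=4,fy=4,interpolation=cv2.INTER_CUBIC))
g=cv2.cvtColor(im,cv2.COLOR_RGB2GRAY)
# rail: outer edge and inner dark line rows at given columns
for x in(262,275,301,316,330,345,359,374):print(x,g[174:204,x].tolist())
"
```

```text
t 14.75 rack [   5.2 -226.2] z 32.9 yaw 0.02 F rack -0.38 0.17 z -0.41 open -0.005
  side px [303.5 207.7] [291, 202, 26, 13, 209] rack [ 5.8 43.1]
  side px [317.1 217.7] [307, 215, 20, 7, 71] rack [ 20.1 -11.9]
  side px [318.3 236.9] [312, 232, 16, 15, 114] rack [ -5.5 -84.9]
  silver px [383.6 189.6] [376, 180, 20, 24, 214] rack [  15.6 -158.9]
  silver px [359.5 197.1] [347, 185, 26, 25, 401] rack [  7.1 -97.6]
  silver px [330.1 202. ] [318, 190, 25, 25, 389] rack [  6.9 -25.1]
  silver px [301.7 206.3] [289, 194, 26, 26, 410] rack [ 7.9 44.6]
  silver px [394.2 204. ] [389, 199, 11, 10, 60] rack [ -23.4 -177.9]
262 [172, 172, 171, 170, 170, 171, 171, 171, 171, 171, 171, 171, 170, 171, 171, 170, 171, 170, 169, 159, 139, 125, 118, 118, 119, 114, 104, 109, 117, 120]
275 [170, 170, 169, 169, 168, 167, 169, 168, 168, 168, 168, 168, 168, 169, 169, 168, 167, 158, 136, 122, 117, 117, 116, 109, 102, 108, 115, 119, 121, 119]
301 [173, 173, 173, 172, 172, 171, 173, 172, 171, 172, 172, 172, 171, 159, 135, 118, 116, 116, 114, 131, 167, 189, 195, 196, 193, 177, 150, 124, 119, 122]
316 [179, 180, 180, 181, 180, 179, 180, 180, 180, 178, 171, 151, 132, 121, 117, 117, 109, 96, 104, 114, 119, 122, 124, 125, 125, 125, 120, 116, 117, 117]
330 [177, 178, 179, 179, 179, 179, 179, 177, 167, 145, 126, 119, 118, 118, 113, 125, 159, 177, 171, 153, 135, 114, 92, 79, 77, 77, 77, 78, 78, 79]
345 [120, 119, 120, 120, 119, 118, 108, 91, 78, 74, 73, 69, 62, 67, 72, 75, 77, 80, 81, 81, 82, 82, 79, 77, 78, 80, 88, 102, 112, 118]
359 [127, 126, 125, 118, 103, 85, 76, 76, 73, 75, 84, 101, 113, 115, 117, 122, 124, 121, 124, 131, 130, 128, 127, 128, 128, 127, 127, 125, 127, 142]
374 [123, 115, 98, 83, 77, 75, 72, 68, 67, 72, 76, 78, 79, 80, 79, 80, 81, 79, 76, 75, 77, 78, 79, 83, 89, 98, 100, 95, 88, 83]
```

View pics/t5.png

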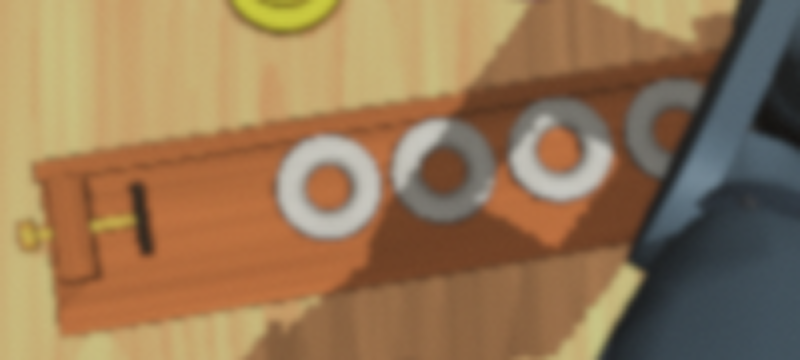

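The view shows plates 1–4 at (328,188), (444,170), (560,150) and (675,128), all within about 1 mm of the rail line by the edge profiles. I start the tail push with the face turned 8° towards the rail.

>>> {"api": "send_rows", "payload": {
  "dr": [
    [0, 0, 0],
    [0, 0, 0],
    [0, 0, 0],
    [0, 0, 0],
    [0, 0, 0],
    [0, 0, 0],
    [0, 0, 0],
    [0, 0, 0]
  ],
  "xyz": [
    [0.56, -0.33, 0],
    [1.16, -0.41, 0],
    [1.45, -0.45, 0],
    [1.75, -0.49, 0],
    [2.05, -0.53, 0],
    [2.35, -0.57, 0],
    [2.64, -0.62, 0],
    [2.94, -0.66, 0]
  ],
  "jaw": [0, 0, 0, 0, 0, 0, 0, 0]
}}

```text
time_s: 15.85
eef_pos: [0.6174, -0.1926, 0.0329]
eef_rot: [0.0, 0.708, 0.706, -0.0]
wrist_force: [0.4, -1.5, -0.2]
opening: -0.002
grasp_force: 0.9
```

```bash
python3 -c "
from h import *
show();sideplates();plates()"
```

```text
t 15.85 rack [   0.5 -196.5] z 32.9 yaw -0.14 F rack 0.16 -1.55 z -0.2 open -0.002
  side px [304.1 206.8] [291, 202, 26, 12, 178] rack [ 8.6 46.7]
  side px [308.8 226.9] [300, 222, 19, 9, 87] rack [-11.3 -40. ]
  silver px [348.2 198.4] [318, 181, 65, 35, 954] rack [  8.4 -70. ]
  silver px [301.6 206.3] [289, 194, 26, 26, 408] rack [ 7.9 44.7]
  silver px [378.6 210. ] [374, 204, 11, 11, 53] rack [ -31.7 -137.9]
```

>>> {"api": "send_rows", "payload": {
  "dr": [
    [0, 0, 0],
    [0, 0, 0],
    [0, 0, 0],
    [0, 0, 0],
    [0, 0, 0],
    [0, 0, 0],
    [0, 0, 0],
    [0, 0, 0]
  ],
  "xyz": [
    [0.3, 0, 0],
    [0.6, -0.03, 0],
    [0.9, -0.05, 0],
    [1.19, -0.08, 0],
    [1.49, -0.12, 0],
    [1.79, -0.16, 0],
    [2.09, -0.2, 0],
    [2.39, -0.24, 0]
  ],
  "jaw": [0, 0, 0, 0, 0, 0, 0, 0]
}}

```text
time_s: 16.95
eef_pos: [0.615, -0.1685, 0.0329]
eef_rot: [0.0, 0.708, 0.706, 0.0]
wrist_force: [-0.6, -3.5, 1.2]
opening: -0.0
grasp_force: 2.0
```

```bash
python3 -c "
from h import *
show();sideplates();im=plates()
cv2.imwrite('pics/t6.png',cv2.resize(im[160:250,220:420,::-1],None,fx=4,fy=4,interpolation=cv2.INTER_CUBIC))"
```

```text
t 16.95 rack [   1.5 -172.3] z 32.9 yaw -0.14 F rack -1.04 -3.39 z 1.16 open -0.0
  side px [302.2 203.2] [289, 199, 25, 11, 156] rack [10.1 64.7]
  side px [304.6 221.5] [298, 218, 16, 7, 64] rack [-12.6 -15.4]
  silver px [391.8 171. ] [387, 165, 12, 14, 46] rack [  57.7 -187. ]
  silver px [415.4 168. ] [400, 165, 25, 11, 134] rack [  55.6 -245.5]
  silver px [324.1 202.6] [282, 183, 89, 38, 1332] rack [  7.8 -10.6]
  silver px [366.6 213.5] [362, 209, 10, 10, 56] rack [ -35.3 -107.7]
```

View pics/t6.png

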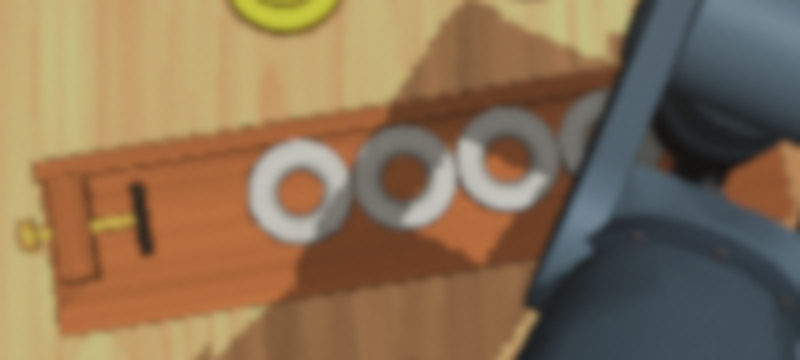

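The row is closed and straight: crop centres (300,191), (405,176), (508,159) and about (610,140), pushed with 3.4 N. I continue.

>>> {"api": "send_rows", "payload": {
  "dr": [
    [0, 0, 0],
    [0, 0, 0],
    [0, 0, 0],
    [0, 0, 0],
    [0, 0, 0],
    [0, 0, 0],
    [0, 0, 0],
    [0, 0, 0]
  ],
  "xyz": [
    [0.3, -0.04, 0],
    [0.6, -0.08, 0],
    [0.9, -0.12, 0],
    [1.19, -0.16, 0],
    [1.49, -0.2, 0],
    [1.79, -0.24, 0],
    [2.09, -0.28, 0],
    [2.39, -0.32, 0]
  ],
  "jaw": [0, 0, 0, 0, 0, 0, 0, 0]
}}

```text
time_s: 18.05
eef_pos: [0.6118, -0.1446, 0.0328]
eef_rot: [0.0, 0.708, 0.706, -0.0]
wrist_force: [-1.0, -3.4, 2.1]
opening: 0.0
grasp_force: 2.1
```

```bash
cat >> h.py <<'E'
def holes():
    """plate centres from the caramel holes inside the silver rings, top view"""
    im=ctrl.camera('top');hsv=cv2.cvtColor(im,cv2.COLOR_RGB2HSV).astype(int)
    m=(hsv[...,1]>95)&(hsv[...,0]<18);m[:165]=0;m[250:]=0
    for s,c,l in comps(m,30):
        if s[4]<140:print('  hole',c.round(1),s[4],R(plane('top',[c],.014)[0]).round(1))
    return im
E
python3 -c "
from h import *
show();holes();plates()"
```

```text
t 18.05 rack [   1.6 -148.2] z 32.8 yaw -0.14 F rack -1.49 -3.24 z 2.05 open 0.0
  hole [ 16.3 167.3] 31 [220.  724.6]
  hole [103.4 184.3] 61 [142.2 516.3]
  hole [ 18.5 176.5] 35 [195.9 721.2]
  hole [490.9 198.5] 51 [ -48.2 -415.1]
  hole [162.6 210.6] 92 [ 53.8 380.9]
  hole [  4.4 202.4] 42 [137.4 761.1]
  hole [336.9 201.1] 95 [  7.2 -42.2]
  hole [311.1 205.8] 97 [ 6.2 21.9]
  hole [ 28.7 209.2] 98 [110.8 703.6]
  hole [285.1 209.2] 96 [ 8.2 85.8]
  hole [ 20.1 217.1] 47 [ 94.8 726.2]
  hole [  8.5 219.5] 48 [ 93.8 754.8]
  hole [102.2 227.2] 36 [ 37.6 530.7]
  hole [ 18.8 235.6] 136 [ 50.4 733.4]
  hole [  9.2 244.4] 81 [ 32.8 758.6]
  silver px [400.3 170.6] [366, 165, 59, 17, 396] rack [  55.2 -207.9]
  silver px [313.8 204.4] [273, 185, 87, 38, 1310] rack [ 7.7 14.8]
  silver px [367.9 200.8] [364, 190, 13, 19, 50] rack [  -5.3 -116.2]
  silver px [352.7 217.8] [347, 212, 12, 11, 54] rack [-40.1 -72.6]
  silver px [418.4 238.6] [411, 222, 14, 28, 94] rack [-115.6 -220.1]
```

>>> {"api": "send_rows", "payload": {
  "dr": [
    [0, 0, 0],
    [0, 0, 0],
    [0, 0, 0],
    [0, 0, 0],
    [0, 0, 0],
    [0, 0, 0],
    [0, 0, 0],
    [0, 0, 0]
  ],
  "xyz": [
    [0.3, -0.04, 0],
    [0.6, -0.08, 0],
    [0.9, -0.12, 0],
    [1.19, -0.16, 0],
    [1.49, -0.2, 0],
    [1.79, -0.24, 0],
    [2.09, -0.28, 0],
    [2.39, -0.32, 0]
  ],
  "jaw": [0, 0, 0, 0, 0, 0, 0, 0]
}}

```text
time_s: 19.15
eef_pos: [0.6086, -0.1206, 0.0328]
eef_rot: [-0.0, 0.708, 0.706, -0.0]
wrist_force: [0.3, -4.1, 0.6]
opening: -0.002
grasp_force: 2.1
```

```bash
sed -i 's/if s\[4\]<140:/if 70<s[4]<140 and 240<c[0]<420:/' h.py; python3 -c "
from h import *
show();im=holes();hsv=cv2.cvtColor(im,cv2.COLOR_RGB2HSV).astype(int)
print(hsv[214,248:275,2].tolist());print(hsv[212,248:275,2].tolist())"
```

```text
t 19.15 rack [   1.7 -124. ] z 32.8 yaw -0.14 F rack -0.28 -4.12 z 0.57 open -0.002
  hole [327.2 202.8] 95 [  6.9 -18.1]
  hole [301.3 207.6] 95 [ 5.6 46.2]
  hole [275.3 210.9] 96 [  8.1 110. ]
[183, 180, 179, 177, 163, 127, 79, 57, 79, 126, 166, 180, 182, 178, 171, 170, 181, 188, 189, 187, 179, 164, 153, 157, 167, 176, 178]
[174, 171, 170, 166, 145, 100, 59, 60, 95, 140, 169, 179, 178, 173, 172, 180, 187, 188, 187, 184, 169, 151, 149, 167, 179, 181, 182]
```

>>> {"api": "send_rows", "payload": {
  "dr": [
    [0, 0, 0],
    [0, 0, 0],
    [0, 0, 0],
    [0, 0, 0],
    [0, 0, 0],
    [0, 0, 0],
    [0, 0, 0],
    [0, 0, 0]
  ],
  "xyz": [
    [0.2, -0.03, 0],
    [0.4, -0.05, 0],
    [0.55, -0.07, 0],
    [0.65, -0.09, 0],
    [0.73, -0.1, 0],
    [0.8, -0.11, 0],
    [0.87, -0.12, 0],
    [0.92, -0.13, 0]
  ],
  "jaw": [0, 0, 0, 0, 0, 0, 0, 0]
}}

```text
time_s: 20.2
eef_pos: [0.6074, -0.1116, 0.0328]
eef_rot: [0.0, 0.708, 0.706, 0.0]
wrist_force: [0.4, -4.2, 0.9]
opening: -0.001
grasp_force: 2.0
```

```bash
python3 -c "
from h import *
show();holes()"
```

```text
t 20.2 rack [   1.7 -114.9] z 32.8 yaw -0.14 F rack -0.15 -4.2 z 0.9 open -0.001
  hole [323.5 203.4] 94 [ 7.  -8.9]
  hole [297.8 208.2] 97 [ 5.4 54.8]
  hole [271.7 211.5] 92 [  8.1 118.7]
```

>>> {"api": "send_rows", "payload": {
  "dr": [
    [0, 0, 0],
    [0, 0, 0],
    [0, 0, 0],
    [0, 0, 0],
    [0, 0, 0],
    [0, 0, 0],
    [0, 0, 0],
    [0, 0, 0]
  ],
  "xyz": [
    [0.05, -0.01, 0],
    [0.1, -0.01, 0],
    [0.15, -0.02, 0],
    [0.2, -0.03, 0],
    [0.22, -0.03, 0],
    [0.24, -0.03, 0],
    [0.26, -0.04, 0],
    [0.28, -0.04, 0]
  ],
  "jaw": [0, 0, 0, 0, 0, 0, 0, 0]
}}

```text
time_s: 21.25
eef_pos: [0.607, -0.1088, 0.0328]
eef_rot: [-0.0, 0.708, 0.706, 0.0]
wrist_force: [0.1, -4.3, 0.7]
opening: -0.002
grasp_force: 2.0
```

```bash
python3 -c "
from h import *
show()"
```

```text
t 21.25 rack [   1.6 -112.1] z 32.8 yaw -0.14 F rack -0.47 -4.26 z 0.69 open -0.002
```

>>> {"api": "send_rows", "payload": {
  "dr": [
    [0, 0, 0],
    [0, 0, 0],
    [0, 0, 0],
    [0, 0, 0],
    [0, 0, 0],
    [0, 0, 0],
    [0, 0, 0],
    [0, 0, 0]
  ],
  "xyz": [
    [0.03, 0, 0],
    [0.06, -0.01, 0],
    [0.09, -0.01, 0],
    [0.12, -0.02, 0],
    [0.14, -0.02, 0],
    [0.16, -0.02, 0],
    [0.18, -0.02, 0],
    [0.2, -0.03, 0]
  ],
  "jaw": [0, 0, 0, 0, 0, 0, 0, 0]
}}

```text
time_s: 22.25
eef_pos: [0.6067, -0.1069, 0.0328]
eef_rot: [-0.0, 0.708, 0.706, 0.0]
wrist_force: [-0.3, -4.0, 1.0]
opening: -0.001
grasp_force: 2.0
```

```bash
python3 -c "
from h import *
show();holes()"
```

```text
t 22.25 rack [   1.6 -110.1] z 32.8 yaw -0.14 F rack -0.86 -3.88 z 1.03 open -0.001
  hole [321.5 203.7] 95 [ 7.  -4.1]
  hole [295.9 208.7] 96 [ 5.1 59.7]
  hole [269.9 211.8] 95 [  7.9 123.4]
```

Plate 2 has drifted about 2 mm off the line between its neighbours. I reseat plates 3 and 2 before loading the pad.

>>> {"api": "send_rows", "payload": {
  "dr": [
    [0, 0, 0],
    [0, 0, 0],
    [0, 0, -0.7],
    [0, 0, -1.33],
    [0, 0, -1.33],
    [0, 0, -1.33],
    [0, 0, -1.33],
    [0, 0, -1.33]
  ],
  "xyz": [
    [-1.98, 0.27, 0],
    [-2.43, -3.03, 0],
    [-2.89, -6.33, 0],
    [3.35, -7.19, 0],
    [9.4, -8.04, 0],
    [9.6, -8.04, 0],
    [9.87, -6.06, 0],
    [9.87, -6.06, 0]
  ],
  "jaw": [0, 0, 0, 0, 0, 0, 0, 0]
}}

```text
time_s: 23.3
eef_pos: [0.5479, -0.0089, 0.0331]
eef_rot: [0.001, 0.657, 0.754, 0.0]
wrist_force: [-0.1, -0.2, -0.4]
opening: -0.001
grasp_force: 0.0
```

```bash
python3 -c "
from h import *
show();holes();sideplates()"
```

```text
t 23.3 rack [-43.3  -5.1] z 33.1 yaw 7.83 F rack -0.07 -0.15 z -0.36 open -0.001
  hole [269.7 211.9] 98 [  7.8 123.7]
  side px [318.6 228.3] [300, 212, 35, 29, 399] rack [  7.1 -54.3]
```

>>> {"api": "send_rows", "payload": {
  "dr": [
    [0, 0, 0],
    [0, 0, 0],
    [0, 0, 0],
    [0, 0, 0],
    [0, 0, 0],
    [0, 0, 0],
    [0, 0, 0],
    [0, 0, 0]
  ],
  "xyz": [
    [0, 0.3, 0],
    [0, 0.5, 0],
    [0, 0.7, 0],
    [0, 0.8, 0],
    [0, 0.9, 0],
    [0, 1.0, 0],
    [0, 1.05, 0],
    [0, 1.1, 0]
  ],
  "jaw": [0, 0, 0, 0, 0, 0, 0, 0]
}}

```text
time_s: 24.4
eef_pos: [0.5572, -0.0065, 0.0328]
eef_rot: [-0.0, 0.657, 0.754, -0.0]
wrist_force: [0.3, 0.5, 0.4]
opening: -0.003
grasp_force: 0.0
```

```bash
python3 -c "
from h import *
show()"
```

```text
t 24.4 rack [-33.7  -4. ] z 32.8 yaw 7.84 F rack 0.38 0.47 z 0.4 open -0.003
```

>>> {"api": "send_rows", "payload": {
  "dr": [
    [0, 0, 0],
    [0, 0, 0],
    [0, 0, 0],
    [0, 0, 0],
    [0, 0, 0],
    [0, 0, 0],
    [0, 0, 0],
    [0, 0, 0]
  ],
  "xyz": [
    [0, 0.08, 0],
    [0, 0.14, 0],
    [0, 0.19, 0],
    [0, 0.24, 0],
    [0, 0.28, 0],
    [0, 0.3, 0],
    [0, 0.3, 0],
    [0, 0.3, 0]
  ],
  "jaw": [0, 0, 0, 0, 0, 0, 0, 0]
}}

```text
time_s: 25.4
eef_pos: [0.5601, -0.0061, 0.0327]
eef_rot: [-0.0, 0.657, 0.754, -0.0]
wrist_force: [-2.5, 0.5, 0.1]
opening: 0.002
grasp_force: 0.9
```

```bash
python3 -c "
from h import *
show()"
```

```text
t 25.4 rack [-30.9  -3.9] z 32.7 yaw 7.84 F rack -2.44 0.83 z 0.09 open 0.002
```

>>> {"api": "send_rows", "payload": {
  "dr": [
    [0, 0, 0],
    [0, 0, 0],
    [0, 0, 0],
    [0, 0, 0],
    [0, 0, 0],
    [0, 0, 0],
    [0, 0, 0],
    [0, 0, 0]
  ],
  "xyz": [
    [0, 0.05, 0],
    [0, -2.3, 0],
    [3.2, -2.3, 0],
    [6.35, -1.8, 0],
    [6.35, -1, 0],
    [6.35, -0.7, 0],
    [6.35, -0.5, 0],
    [6.35, -0.3, 0]
  ],
  "jaw": [0, 0, 0, 0, 0, 0, 0, 0]
}}

```text
time_s: 26.4
eef_pos: [0.5488, 0.0557, 0.0327]
eef_rot: [0.0, 0.657, 0.753, -0.0]
wrist_force: [-0.8, 0.1, -0.3]
opening: -0.001
grasp_force: 0.5
```

```bash
python3 -c "
from h import *
show();holes()"
```

```text
t 26.4 rack [-33.6  58.8] z 32.7 yaw 7.78 F rack -0.75 0.25 z -0.29 open -0.001
  hole [347.2 199. ] 95 [  8.2 -67.8]
```

>>> {"api": "send_rows", "payload": {
  "dr": [
    [0, 0, 0],
    [0, 0, 0],
    [0, 0, 0],
    [0, 0, 0],
    [0, 0, 0],
    [0, 0, 0],
    [0, 0, 0],
    [0, 0, 0]
  ],
  "xyz": [
    [0, 0.05, 0],
    [0, 0.1, 0],
    [0, 0.14, 0],
    [0, 0.18, 0],
    [0, 0.2, 0],
    [0, 0.22, 0],
    [0, 0.22, 0],
    [0, 0.22, 0]
  ],
  "jaw": [0, 0, 0, 0, 0, 0, 0, 0]
}}

```text
time_s: 27.45
eef_pos: [0.5507, 0.0568, 0.0327]
eef_rot: [-0.0, 0.657, 0.754, -0.0]
wrist_force: [-1.5, -0.6, -1.6]
opening: -0.004
grasp_force: 0.6
```

```bash
python3 -c "
from h import *
show()"
```

```text
t 27.45 rack [-31.6  59.6] z 32.7 yaw 7.84 F rack -1.54 -0.41 z -1.56 open -0.004
```

>>> {"api": "send_rows", "payload": {
  "dr": [
    [0, 0, 0],
    [0, 0, 0],
    [0, 0, 0],
    [0, 0, 0],
    [0, 0, 0],
    [0, 0, 0],
    [0, 0, 0],
    [0, 0, 0]
  ],
  "xyz": [
    [0, 0.04, 0],
    [0, 0.07, 0],
    [0, 0.1, 0],
    [0, 0.13, 0],
    [0, 0.15, 0],
    [0, 0.15, 0],
    [0, 0.15, 0],
    [0, 0.15, 0]
  ],
  "jaw": [0, 0, 0, 0, 0, 0, 0, 0]
}}

```text
time_s: 28.45
eef_pos: [0.5517, 0.0569, 0.0327]
eef_rot: [-0.0, 0.657, 0.754, -0.0]
wrist_force: [-4.8, -1.8, 2.2]
opening: 0.002
grasp_force: 2.6
```

```bash
python3 -c "
from h import *
show();holes()"
```

```text
t 28.45 rack [-30.6  59.6] z 32.7 yaw 7.85 F rack -4.98 -1.14 z 2.15 open 0.002
  hole [347.2 199. ] 95 [  8.2 -67.8]
```

>>> {"api": "send_rows", "payload": {
  "dr": [
    [0, 0, 0],
    [0, 0, 0],
    [0, 0, 0],
    [0, 0, 0],
    [0, 0, 0],
    [0, 0, 0],
    [0, 0, 0],
    [0, 0, 0]
  ],
  "xyz": [
    [0, -2.3, 0],
    [3.2, -2.3, 0],
    [6.4, -1.8, 0],
    [6.4, -1, 0],
    [6.4, -0.7, 0],
    [6.4, -0.5, 0],
    [6.4, -0.3, 0],
    [6.4, -0.2, 0]
  ],
  "jaw": [0, 0, 0, 0, 0, 0, 0, 0]
}}

```text
time_s: 29.5
eef_pos: [0.5417, 0.1196, 0.0328]
eef_rot: [0.0, 0.657, 0.754, 0.0]
wrist_force: [0.2, -0.3, -0.1]
opening: -0.005
grasp_force: 0.0
```

```bash
python3 -c "
from h import *
show();holes()"
```

```text
t 29.5 rack [-32. 123.] z 32.8 yaw 7.8 F rack 0.11 -0.36 z -0.12 open -0.005
  hole [347.1 199. ] 96 [  8.1 -67.7]
  hole [321.3 203.2] 95 [ 8.2 -3.8]
  hole [296.4 207.6] 72 [ 7.6 57.9]
```

Plate 1 needs no push, and the row is straight (x of 8.1, 8.2 and 7.6, and 7.8 for plate 1 earlier). I go back to the tail.

>>> {"api": "send_rows", "payload": {
  "dr": [
    [0, 0, 0],
    [0, 0, 0],
    [0, 0, 0.4],
    [0, 0, 0.9],
    [0, 0, 1.33],
    [0, 0, 1.33],
    [0, 0, 1.33],
    [0, 0, 1.33]
  ],
  "xyz": [
    [0, -3.3, 0],
    [-6, -3.3, 0],
    [-12, -3.3, 0],
    [-18, -3.3, 0],
    [-24, -3.3, 0],
    [-25.3, -3.3, 0],
    [-25.3, 0, 0],
    [-25.3, 3.4, 0]
  ],
  "jaw": [0, 0, 0, 0, 0, 0, 0, 0]
}}

```text
time_s: 30.55
eef_pos: [0.6099, -0.1256, 0.0326]
eef_rot: [-0.001, 0.708, 0.706, -0.0]
wrist_force: [0.3, 0.1, 0.6]
opening: 0.001
grasp_force: 0.0
```

```bash
python3 -c "
from h import *
show();holes()"
```

```text
t 30.55 rack [   2.3 -129.2] z 32.6 yaw -0.18 F rack 0.3 0.08 z 0.59 open 0.001
  hole [364.6 201.1] 126 [  -4. -109.]
  hole [321.2 203.2] 98 [ 8.5 -3.5]
  hole [295.8 207.7] 91 [ 7.6 59.5]
  hole [269.6 211.9] 95 [  8.  124.1]
  hole [418.8 228.4] 86 [ -91.3 -226.8]
```

>>> {"api": "send_rows", "payload": {
  "dr": [
    [0, 0, 0],
    [0, 0, 0],
    [0, 0, 0],
    [0, 0, 0],
    [0, 0, 0],
    [0, 0, 0],
    [0, 0, 0],
    [0, 0, 0]
  ],
  "xyz": [
    [0.6, -0.08, 0],
    [1.19, -0.16, 0],
    [1.49, -0.2, 0],
    [1.65, -0.22, 0],
    [1.75, -0.24, 0],
    [1.83, -0.25, 0],
    [1.88, -0.26, 0],
    [1.93, -0.26, 0]
  ],
  "jaw": [0, 0, 0, 0, 0, 0, 0, 0]
}}

```text
time_s: 31.6
eef_pos: [0.6072, -0.1069, 0.0328]
eef_rot: [0.0, 0.708, 0.706, -0.0]
wrist_force: [-0.6, -1.8, 0.5]
opening: -0.002
grasp_force: 0.9
```

```bash
python3 -c "
from h import *
show();holes()"
```

```text
t 31.6 rack [   2.1 -110.3] z 32.8 yaw -0.14 F rack -0.82 -1.67 z 0.53 open -0.002
  hole [321.3 203.2] 96 [ 8.4 -3.8]
  hole [295.6 207.6] 96 [ 8.  59.9]
  hole [269.6 211.9] 95 [  8.  124.1]
```

Now in contact; I creep on.

>>> {"api": "send_rows", "payload": {
  "dr": [
    [0, 0, 0],
    [0, 0, 0],
    [0, 0, 0],
    [0, 0, 0],
    [0, 0, 0],
    [0, 0, 0],
    [0, 0, 0],
    [0, 0, 0]
  ],
  "xyz": [
    [0.03, 0, 0],
    [0.06, -0.01, 0],
    [0.09, -0.01, 0],
    [0.12, -0.02, 0],
    [0.14, -0.02, 0],
    [0.16, -0.02, 0],
    [0.18, -0.02, 0],
    [0.2, -0.03, 0]
  ],
  "jaw": [0, 0, 0, 0, 0, 0, 0, 0]
}}

```text
time_s: 32.65
eef_pos: [0.6072, -0.1062, 0.0331]
eef_rot: [0.001, 0.708, 0.706, -0.001]
wrist_force: [0.1, -8.1, -0.9]
opening: -0.001
grasp_force: 4.1
```

```bash
python3 -c "
from h import *
show();holes()"
```

```text
t 32.65 rack [   2.2 -109.5] z 33.1 yaw -0.14 F rack -1.0 -8.01 z -0.93 open -0.001
  hole [321.1 203.2] 95 [ 8.5 -3.2]
  hole [295.3 207.6] 96 [ 8.  60.5]
  hole [269.4 211.9] 95 [  8.  124.4]
```

The pad is reached: 8 N at the tool, so about 4 N on the pad. I press slightly more and hold.

>>> {"api": "send_rows", "payload": {
  "dr": [
    [0, 0, 0],
    [0, 0, 0],
    [0, 0, 0],
    [0, 0, 0],
    [0, 0, 0],
    [0, 0, 0],
    [0, 0, 0],
    [0, 0, 0]
  ],
  "xyz": [
    [0.01, 0, 0],
    [0.02, 0, 0],
    [0.03, 0, 0],
    [0.04, 0, 0],
    [0.05, 0, 0],
    [0.05, 0, 0],
    [0.05, 0, 0],
    [0.05, 0, 0]
  ],
  "jaw": [0, 0, 0, 0, 0, 0, 0, 0]
}}

```text
time_s: 33.7
eef_pos: [0.6072, -0.1061, 0.0332]
eef_rot: [0.001, 0.708, 0.706, -0.001]
wrist_force: [-1.0, -9.3, -0.3]
opening: 0.0
grasp_force: 4.7
```

```bash
python3 -c "
from h import *
show();holes()"
```

```text
t 33.7 rack [   2.2 -109.4] z 33.2 yaw -0.15 F rack -2.21 -9.07 z -0.3 open 0.0
  hole [321.1 203.2] 95 [ 8.5 -3.2]
  hole [295.3 207.6] 96 [ 8.  60.5]
  hole [269.5 211.9] 96 [  8.  124.2]
```

>>> {"api": "send_rows", "payload": {
  "dr": [
    [0, 0, 0],
    [0, 0, 0],
    [0, 0, 0],
    [0, 0, 0],
    [0, 0, 0],
    [0, 0, 0],
    [0, 0, 0],
    [0, 0, 0]
  ],
  "xyz": [
    [0.01, 0, 0],
    [0.02, 0, 0],
    [0.03, 0, 0],
    [0.04, 0, 0],
    [0.04, 0, 0],
    [0.04, 0, 0],
    [0.04, 0, 0],
    [0.04, 0, 0]
  ],
  "jaw": [0, 0, 0, 0, 0, 0, 0, 0]
}}

```text
time_s: 34.75
eef_pos: [0.6072, -0.106, 0.0333]
eef_rot: [0.001, 0.708, 0.706, -0.001]
wrist_force: [-0.9, -11.0, -0.8]
opening: 0.0
grasp_force: 5.2
```

```bash
python3 -c "
from h import *
show();holes()"
```

```text
t 34.75 rack [   2.3 -109.3] z 33.3 yaw -0.15 F rack -2.38 -10.76 z -0.75 open 0.0
  hole [321.1 203.2] 95 [ 8.5 -3.2]
  hole [295.4 207.6] 99 [ 8.  60.4]
  hole [269.4 211.9] 96 [  8.  124.5]
```

Pressed home with about 7 N on the pad and the row still straight. I back off gently, then fetch the collar (current yaw of about 0 suits its grasp).

>>> {"api": "send_rows", "payload": {
  "dr": [
    [0, 0, 0],
    [0, 0, 0],
    [0, 0, 0],
    [0, 0, 0],
    [0, 0, 0],
    [0, 0, 0],
    [0, 0, 0],
    [0, 0, 0]
  ],
  "xyz": [
    [-0.08, 0, 0],
    [-0.16, 0, 0],
    [-0.25, 0, 0],
    [-0.6, 0, 0],
    [-1.8, 0, -0.5],
    [-2, 0, -4],
    [-2, -3, -9],
    [2, -8, -9]
  ],
  "jaw": [0, 0, 0, 0, 0, 0, 0, 100]
}}

```text
time_s: 35.8
eef_pos: [0.5319, -0.0877, 0.128]
eef_rot: [0.005, 0.709, 0.705, 0.002]
wrist_force: [-0.5, 0.8, 0.6]
opening: 0.199
grasp_force: 0.0
```

```bash
python3 -c "
from h import *
show();goto([.457,.0045,.08],-1);goto([.457,.0045,.022],-1);holes()"
```

```text
t 35.8 rack [-69.9 -81. ] z 128.0 yaw -0.3 F rack -0.38 0.86 z 0.58 open 0.199
xyz [ 9.2  -7.59  4.69] dr [0.1  0.04 0.12]
xyz [ 9.23 -7.65 10.49] dr [0.1  0.04 0.12]
  hole [321.2 203.2] 97 [ 8.2 -3.4]
  hole [295.4 207.7] 97 [ 7.7 60.5]
  hole [269.5 211.9] 97 [  7.9 124.1]
  hole [416.9 236.8] 133 [-110.7 -218.6]
```

>>> {"api": "send_rows", "payload": {
  "dr": [
    [0, 0, 0],
    [0, 0, 0],
    [0, 0, 0],
    [0, 0, 0],
    [0, 0, 0],
    [0, 0, 0],
    [0, 0, 0],
    [0, 0, 0]
  ],
  "xyz": [
    [4, -3, 0],
    [8, -6, 0],
    [8.9, -7.1, 1],
    [8.9, -7.1, 3],
    [8.9, -7.1, 4.2],
    [8.9, -7.1, 4.2],
    [8.9, -7.1, 4.2],
    [8.9, -7.1, 4.2]
  ],
  "jaw": [100, 100, 100, 100, 100, 100, 100, 100]
}}

```text
time_s: 36.85
eef_pos: [0.4579, 0.0043, 0.0813]
eef_rot: [0.0, 0.708, 0.706, 0.0]
wrist_force: [0.0, 0.6, -0.3]
opening: 0.999
grasp_force: 0.0
```

```bash
python3 -c "
from h import *
show();print(ctrl.get_obs()['eef_pos']);goto([.457,.0045,.022],-1);plates();holes()
im=ctrl.camera('side');cv2.imwrite('pics/s7.png',cv2.resize(im[150:290,190:390,::-1],None,fx=4,fy=4,interpolation=cv2.INTER_CUBIC))"
```

```text
t 36.85 rack [-130.6   20.2] z 81.3 yaw -0.16 F rack 0.12 0.64 z -0.34 open 0.999
[0.45793658 0.00430853 0.08131252]
xyz [ 0.02 -0.1   5.93] dr [0.01 0.   0.14]
  silver px [307.7 205.3] [256, 187, 104, 38, 1652] rack [ 7.7 29.9]
  silver px [295.2 237.1] [290, 232, 10, 12, 57] rack [-63.4  72.1]
  hole [347. 199.] 98 [  8.1 -67.5]
  hole [321.2 203.2] 96 [ 8.3 -3.5]
  hole [295.3 207.7] 93 [ 7.9 60.5]
  hole [269.4 211.9] 97 [  7.9 124.4]
```

View pics/s7.png

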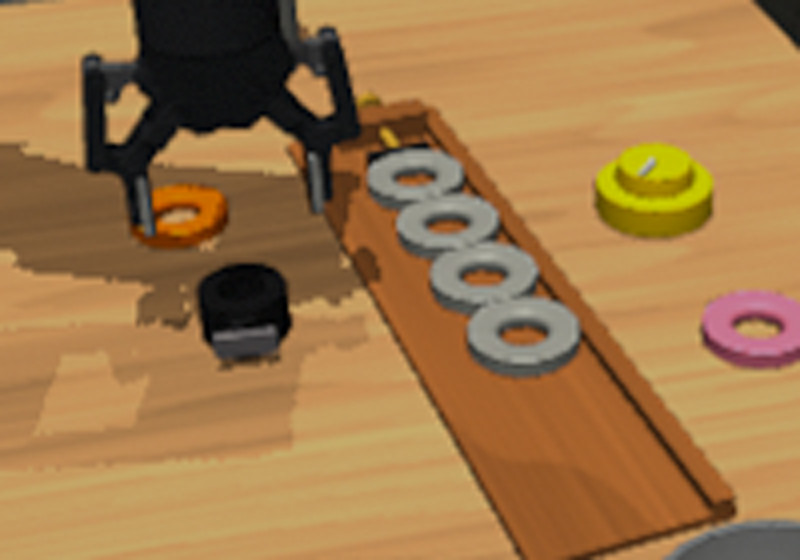

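The row rests on the pad, with plates at crop (415,178), (448,222), (485,275) and (523,335). The open fingers at (145,215) and (318,195) are above the collar at (245,305). I cross-check the collar in the side view.

```bash
python3 -c "
from h import *
print(plane('side',[(251.0,221.3)],.032))
im=cv2.imread('pics/top0.png');print(plane('top',[(321,261.4)],.032))"
```

```text
[[0.4582515  0.00055766 0.032     ]]
[[0.45734021 0.00449124 0.032     ]]
```

>>> {"api": "send_rows", "payload": {
  "dr": [
    [0, 0, 0.1],
    [0, 0, 0.1],
    [0, 0, 0.1],
    [0, 0, 0.1],
    [0, 0, 0.1],
    [0, 0, 0.1],
    [0, 0, 0.1],
    [0, 0, 0.1]
  ],
  "xyz": [
    [-0.1, 0, 2],
    [-0.15, 0, 4],
    [-0.15, 0, 5.4],
    [-0.15, 0, 5.9],
    [-0.15, 0, 5.9],
    [-0.15, 0, 5.9],
    [-0.15, 0, 5.9],
    [-0.15, 0, 5.9]
  ],
  "jaw": [100, 100, 100, 100, 100, 30, 30, 30]
}}

```text
time_s: 38.0
eef_pos: [0.4579, 0.003, 0.0227]
eef_rot: [0.001, 0.712, 0.703, 0.0]
wrist_force: [-1.9, -0.3, 6.6]
opening: 0.592
grasp_force: 61.8
```

>>> {"api": "send_rows", "payload": {
  "dr": [
    [0, 0, 0],
    [0, 0, 0],
    [0, 0, 0],
    [0, 0, 0],
    [0, 0, 0],
    [0, 0, 0],
    [0, 0, 0],
    [0, 0, 0]
  ],
  "xyz": [
    [0, 0, 0],
    [0, 0, 0],
    [0, 0, 0],
    [0, 0, -1],
    [0, 0, -3],
    [0, 0, -5],
    [0, 0, -7],
    [0, 0, -7]
  ],
  "jaw": [30, 30, 30, 30, 30, 30, 30, 30]
}}

```text
time_s: 39.0
eef_pos: [0.4587, 0.0029, 0.0936]
eef_rot: [0.002, 0.712, 0.703, 0.001]
wrist_force: [-0.0, -0.5, -1.9]
opening: 0.591
grasp_force: 62.6
```

```bash
python3 -c "
from h import *
show();print(ctrl.get_obs()['grasp_force']);y4=-67.7
goto([*W(-4,y4-70),.093],YAW);goto([*W(-4,y4-70),.032],YAW)"
```

```text
t 39.0 rack [-130.1   18.7] z 93.6 yaw -0.73 F rack -0.08 -0.46 z -1.86 open 0.591
62.55246877670288
xyz [-13.59  14.79   0.13] dr [ 0.04  0.01 -1.43]
xyz [-13.59  14.77   6.23] dr [ 0.04  0.01 -1.43]
```

Grasped (opening 0.59, 62 N). I carry it behind plate 4.

>>> {"api": "send_rows", "payload": {
  "dr": [
    [0, 0, -0.3],
    [0, 0, -0.8],
    [0, 0, -1.43],
    [0, 0, -1.43],
    [0, 0, -1.43],
    [0, 0, -1.43],
    [0, 0, -1.43],
    [0, 0, -1.43]
  ],
  "xyz": [
    [-4, 3, 0],
    [-8, 7, 0],
    [-11, 11, 0],
    [-13.5, 14.8, 0],
    [-13.5, 14.8, 0.5],
    [-13.5, 14.8, 2.5],
    [-13.5, 14.8, 4.5],
    [-13.5, 14.8, 5.4]
  ],
  "jaw": [30, 30, 30, 30, 30, 30, 30, 30]
}}

```text
time_s: 40.0
eef_pos: [0.6013, -0.1323, 0.035]
eef_rot: [-0.002, 0.657, 0.754, -0.001]
wrist_force: [-0.0, 0.0, -1.1]
opening: 0.591
grasp_force: 62.8
```

```bash
python3 -c "
from h import *
show();print(ctrl.get_obs()['grasp_force']);holes()
im=ctrl.camera('side');cv2.imwrite('pics/s8.png',cv2.resize(im[170:310,230:430,::-1],None,fx=4,fy=4,interpolation=cv2.INTER_CUBIC))"
```

```text
t 40.0 rack [  -7.1 -134.6] z 35.0 yaw 7.88 F rack -0.0 0.03 z -1.14 open 0.591
62.81981706619263
  hole [346.4 198.8] 85 [  9.  -66.1]
  hole [366.  205.5] 95 [ -15.2 -110.3]
  hole [321.3 203.2] 99 [ 8.3 -3.6]
  hole [295.5 207.6] 94 [ 7.9 60.1]
  hole [269.5 211.9] 96 [  7.9 124.3]
```

View pics/s8.png

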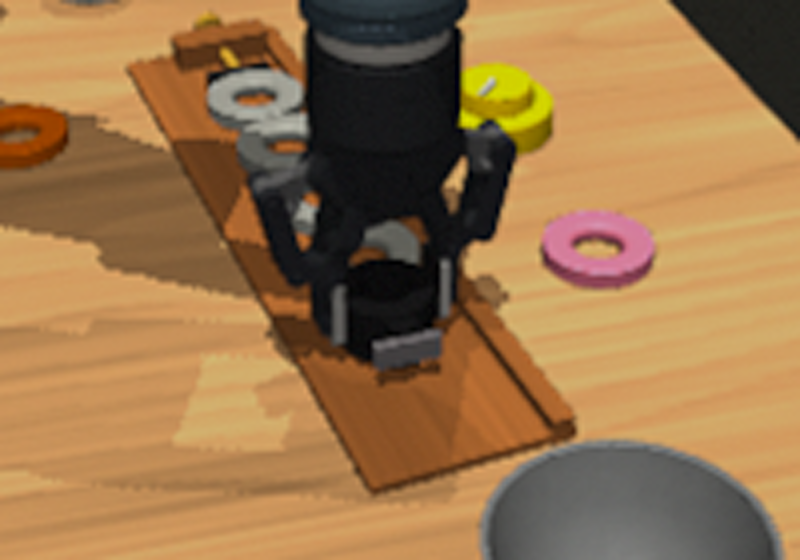

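The collar (crop (395,310), lug towards the tail) is held level over the board behind plate 4, both fingers inside the rail. I lower it slowly.

>>> {"api": "send_rows", "payload": {
  "dr": [
    [0, 0, 0],
    [0, 0, 0],
    [0, 0, 0],
    [0, 0, 0],
    [0, 0, 0],
    [0, 0, 0],
    [0, 0, 0],
    [0, 0, 0]
  ],
  "xyz": [
    [0, 0, 0.1],
    [0, 0, 0.15],
    [0, 0, 0.2],
    [0, 0, 0.25],
    [0, 0, 0.29],
    [0, 0, 0.32],
    [0, 0, 0.34],
    [0, 0, 0.36]
  ],
  "jaw": [30, 30, 30, 30, 30, 30, 30, 30]
}}

```text
time_s: 41.1
eef_pos: [0.6036, -0.1337, 0.0342]
eef_rot: [-0.0, 0.657, 0.754, -0.0]
wrist_force: [0.0, -0.2, -1.8]
opening: 0.593
grasp_force: 62.8
```

```bash
python3 -c "
from h import *
show()"
```

```text
t 41.1 rack [  -5.1 -136.3] z 34.2 yaw 7.84 F rack -0.0 -0.23 z -1.85 open 0.593
```

>>> {"api": "send_rows", "payload": {
  "dr": [
    [0, 0, 0],
    [0, 0, 0],
    [0, 0, 0],
    [0, 0, 0],
    [0, 0, 0],
    [0, 0, 0],
    [0, 0, 0],
    [0, 0, 0]
  ],
  "xyz": [
    [0, 0, 0.06],
    [0, 0, 0.12],
    [0, 0, 0.18],
    [0, 0, 0.22],
    [0, 0, 0.26],
    [0, 0, 0.28],
    [0, 0, 0.3],
    [0, 0, 0.3]
  ],
  "jaw": [30, 30, 30, 30, 30, 30, 30, 30]
}}

```text
time_s: 42.1
eef_pos: [0.6036, -0.1337, 0.0312]
eef_rot: [-0.0, 0.657, 0.754, -0.0]
wrist_force: [-0.4, 1.0, -1.8]
opening: 0.591
grasp_force: 62.8
```

```bash
python3 -c "
from h import *
show()"
```

```text
t 42.1 rack [  -5.1 -136.3] z 31.2 yaw 7.84 F rack -0.27 1.03 z -1.78 open 0.591
```

>>> {"api": "send_rows", "payload": {
  "dr": [
    [0, 0, 0],
    [0, 0, 0],
    [0, 0, 0],
    [0, 0, 0],
    [0, 0, 0],
    [0, 0, 0],
    [0, 0, 0],
    [0, 0, 0]
  ],
  "xyz": [
    [0, 0, 0.02],
    [0, 0, 0.04],
    [0, 0, 0.06],
    [0, 0, 0.08],
    [0, 0, 0.1],
    [0, 0, 0.1],
    [0, 0, 0.1],
    [0, 0, 0.1]
  ],
  "jaw": [30, 30, 30, 30, 30, 30, 30, 30]
}}

```text
time_s: 43.1
eef_pos: [0.6036, -0.1338, 0.0308]
eef_rot: [0.0, 0.657, 0.754, -0.0]
wrist_force: [-3.4, 1.0, 5.3]
opening: 0.596
grasp_force: 63.5
```

```bash
python3 -c "
from h import *
show()"
```

```text
t 43.1 rack [  -5.1 -136.4] z 30.8 yaw 7.84 F rack -3.28 1.42 z 5.35 open 0.596
```

The collar touched down with about 7 N. I open just enough to clear it, then rise.

>>> {"api": "send_rows", "payload": {
  "dr": [
    [0, 0, 0],
    [0, 0, 0],
    [0, 0, 0],
    [0, 0, 0],
    [0, 0, 0],
    [0, 0, 0],
    [0, 0, 0],
    [0, 0, 0]
  ],
  "xyz": [
    [0, 0, -0.05],
    [0, 0, -0.05],
    [0, 0, -0.05],
    [0, 0, -0.3],
    [0, 0, -1.5],
    [0, 0, -4],
    [0, 0, -8],
    [0, 0, -12]
  ],
  "jaw": [74, 74, 74, 74, 74, 74, 74, 74]
}}

```text
time_s: 44.1
eef_pos: [0.6036, -0.1337, 0.1521]
eef_rot: [0.0, 0.657, 0.754, 0.0]
wrist_force: [-0.0, -0.1, 0.0]
opening: 0.741
grasp_force: 0.0
```

>>> {"api": "send_rows", "payload": {
  "dr": [
    [0, 0, 0],
    [0, 0, 0],
    [0, 0, 0],
    [0, 0, 0],
    [0, 0, 0],
    [0, 0, 0],
    [0, 0, 0],
    [0, 0, 0]
  ],
  "xyz": [
    [0, -5, 0],
    [0, -10, 0],
    [0, -15, 0],
    [0, -20, 0],
    [0, -20, 0],
    [0, -20, 0],
    [0, -20, 0],
    [0, -20, 0]
  ],
  "jaw": [74, 74, 74, 74, 74, 74, 74, 74]
}}

```text
time_s: 45.1
eef_pos: [0.4062, -0.161, 0.1503]
eef_rot: [0.0, 0.657, 0.754, 0.0]
wrist_force: [-0.3, -0.5, 0.3]
opening: 0.736
grasp_force: 0.0
```

```bash
python3 -c "
from h import *
show();im=holes();hsv=cv2.cvtColor(im,cv2.COLOR_RGB2HSV).astype(int)
m=hsv[...,2]<70;m[:180]=0;m[225:]=0;m[:,:360]=0;m[:,:][:,405:]=0
for s,c,l in comps(m,30):print('dark',s.tolist(),c.round(1),R(plane('top',[c],.035)[0]).round(1))
s=ctrl.camera('side')
a=cv2.resize(im[165:245,225:415,::-1],(760,320),interpolation=cv2.INTER_CUBIC);b=cv2.resize(s[170:240,240:430,::-1],(760,280),interpolation=cv2.INTER_CUBIC)
b=cv2.resize(s[175:290,240:430,::-1],(446,270));b=cv2.copyMakeBorder(b,0,0,0,314,cv2.BORDER_CONSTANT)
cv2.imwrite('pics/f9.png',np.vstack([a,b]))"
```

```text
t 45.1 rack [-204.4 -136.5] z 150.3 yaw 7.89 F rack -0.33 -0.5 z 0.26 open 0.736
  hole [376.5 198.6] 120 [  -2.6 -138.7]
  hole [347. 199.] 98 [  8.1 -67.5]
  hole [321.2 203.2] 96 [ 8.3 -3.5]
  hole [295.3 207.7] 93 [ 7.9 60.5]
  hole [269.5 211.9] 97 [  7.9 124.1]
dark [366, 189, 25, 21, 284] [377.5 198.6] [  -5.5 -138.1]
```

View pics/f9.png

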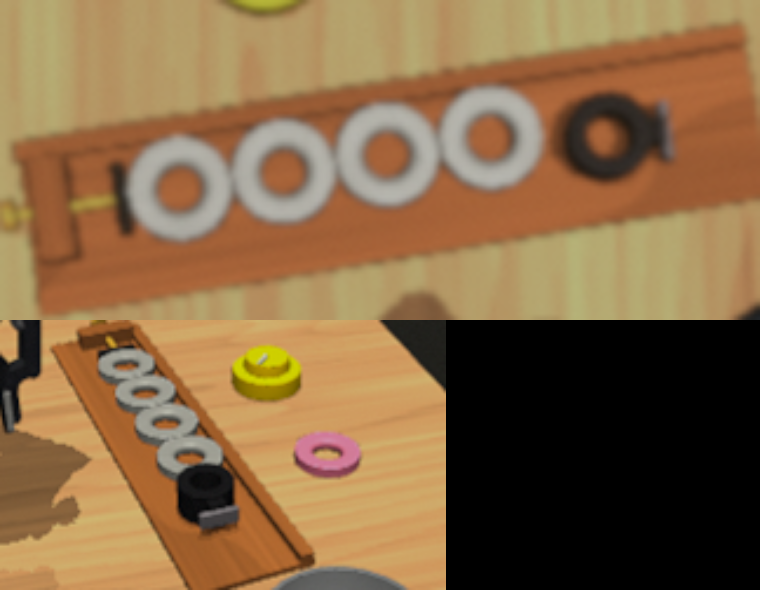

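The row is closed and straight on the pad. The collar (crop (607,137)) lies flat about 70 mm behind plate 4, at (490,137). I hand it in.

```bash
python3 -c "
from bench import ctrl
print(ctrl.hand_in())"
```

```text
the job is handed in; nothing more can be done
None
```

The job is handed in with no verdict returned: the four plates are closed up straight along the rail and pressed on the pad (about 7 N, estimated), the collar is flat about 70 mm behind the last plate, and I kept clear of the bottle, timer and bowl.

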